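Set the finish-sample rack to its mark and load it

TASK

The rest rail of the sample rack has been left too far forward: turn the knob anticlockwise until you are well past the mark, then clockwise up to it, stopping with the knob's white line at the black index bar on the dial plate without overshooting, so that the play in the feed screw is taken up, the rail really stands at its mark and the samples cannot push it back. With the rack set, and not before, lean every wooden finish sample on it, one to a bay: a short end down on the rubber strip and up against the front lip, its back resting on the rail. Leave the other things on the worktop where they are.

Things in the scene. Friction and masses are not known exactly. Their poses are not given: they have to be found in the camera images.
- rack: Fixed sample rack. Plywood base, x -30..162, y +-183 mm, top at z 11. Origin on the worktop under the middle of the foot line, where the back lower edge of a seated sample stands; x points from front lip to rail, y along the lip, z up. A sample seated against the lip with the rail at its mark slopes 40 degrees to the horizontal, rising towards +x, its centre at x 35, z 48 mm.
- lip (a point): Middle of the top inner edge of the front lip, an aluminium strip 5 mm thick and 350 mm long: rack x -6.4, z 27 mm. Behind it lies a rubber foot strip, top at z 12 mm, to x +24. Six upright fins, 3 mm thick, x -6 to +16, tops at z 24 mm, stand at y = +-34, +-102, +-170 mm and divide the strip into five bays, each 65 mm wide.
- dial (a joint): Angle of the setting knob (rad, vertical axis), 0 to 6.0 between stops, growing clockwise seen from above; 2.2 with the white line at the index. Starts at 3.2 to 5.4. Needs about 0.1 N m, stays where left. Clockwise drives the rail towards the lip, 4 mm per rad, anticlockwise draws it back; after each change of direction the knob turns 0.7 rad (play) before the rail follows.
- rail_mid (a point): Middle of the rest rail's axis: a round aluminium bar of 10 mm diameter, 350 mm long along the rack's y, axis 56.4 mm above the worktop, on two posts at y = +-102 mm. It slides along the rack's x. With the play taken up by clockwise turning its rack x is 69.5 mm - 4 mm x dial: 60.7 mm at the mark; after anticlockwise turning up to 2.8 mm less (nearer the lip). Stiff, but samples leaning on it creep it back through any play left.
- dial_grip (a point): On the knob's axis (rack x 125, y 0), 112 mm above the worktop, at the height to grip it. Black ribbed round knob 36 mm wide, 91.5 to 117.5 mm above the worktop, over a flange 45 mm wide and an aluminium dial plate 62 mm wide, top at 88 mm, on a grey gear box. White line on the knob's top and flange; the index is the long bold black bar on the plate's side towards the lip.
- bay0 (a point): Middle of bay 0 (0 is at the rack's +y end) on the foot line, at the top of the rubber strip, 12 mm above the worktop; axes as the rack's. Bays are 68 mm apart.
- bay1 (a point): Middle of bay 1 (0 is at the rack's +y end) on the foot line, at the top of the rubber strip, 12 mm above the worktop; axes as the rack's. Bays are 68 mm apart.
- bay2 (a point): Middle of bay 2 (0 is at the rack's +y end) on the foot line, at the top of the rubber strip, 12 mm above the worktop; axes as the rack's. Bays are 68 mm apart.
- bay3 (a point): Middle of bay 3 (0 is at the rack's +y end) on the foot line, at the top of the rubber strip, 12 mm above the worktop; axes as the rack's. Bays are 68 mm apart.
- bay4 (a point): Middle of bay 4 (0 is at the rack's +y end) on the foot line, at the top of the rubber strip, 12 mm above the worktop; axes as the rack's. Bays are 68 mm apart.
- sample0: Wooden finish sample, a flat board 100 x 40 x 10 mm of about 45 g, both faces and both ends alike. Origin at its centre; x along the 100 mm, y across the 40 mm, z through the thickness. Lies flat on the worktop at the start; three to five of the five are present, the others absent.
- sample1: Wooden finish sample, a flat board 100 x 40 x 10 mm of about 45 g, both faces and both ends alike. Origin at its centre; x along the 100 mm, y across the 40 mm, z through the thickness. Lies flat on the worktop at the start; three to five of the five are present, the others absent.
- sample2: Wooden finish sample, a flat board 100 x 40 x 10 mm of about 45 g, both faces and both ends alike. Origin at its centre; x along the 100 mm, y across the 40 mm, z through the thickness. Lies flat on the worktop at the start; three to five of the five are present, the others absent.
- sample3: Wooden finish sample, a flat board 100 x 40 x 10 mm of about 45 g, both faces and both ends alike. Origin at its centre; x along the 100 mm, y across the 40 mm, z through the thickness. Lies flat on the worktop at the start; three to five of the five are present, the others absent.
- sample4: Wooden finish sample, a flat board 100 x 40 x 10 mm of about 45 g, both faces and both ends alike. Origin at its centre; x along the 100 mm, y across the 40 mm, z through the thickness. Lies flat on the worktop at the start; three to five of the five are present, the others absent.
- varnish: Bystander: red pot with a black cap, 60 mm wide, 92 mm tall; origin at the centre of its foot.
- sander: Bystander: cork-red sanding block 59 x 68 x 18 mm.
- pliers: Bystander: fine-nose pliers with blue handles, lying, 42 x 112 x 11 mm.
- jar_a: Bystander: lidded glass jar 52 mm wide, 62 mm tall.
- dish: Bystander: white dish 53 mm wide, 8 mm high.
- paint_b: Bystander: small paint bottle with a red cap, 35 mm wide, 48 mm tall.
- tape_ring: Bystander: black ring 49 mm wide, 10 mm high.
Things that resemble listed ones, but are neither listed nor needed, are in the scene too. Leave any purple or turquoise look-alike of the sample2 alone.

How it is judged (in metres and radians):
On the way:
1. The knob's white line is at the index and the rail at its mark, the play taken up by a last clockwise turn, while no sample is on the rack (value of joint dial between 2 and 2.4 rad and x of rail_mid in the frame of rack between 0.0595 and 0.0619 m and height (world z) of each of sample0, sample1, sample2, sample3, sample4 below 0.03 m), for 0.3 s.
At the end, for the whole second after the job is handed in: Knob at 2.2 within 0.2 rad, rail axis 60.7 mm within 1.2 behind the foot line; every sample present at rest in a bay (within 17 mm of its middle), square within 7 degrees, sloping 40 degrees within 3.7, centre 31 to 42 mm behind the foot line and 43 to 53 mm above the worktop (value of joint dial between 2 and 2.4 rad and x of rail_mid in the frame of rack between 0.0595 and 0.0619 m and x of sample0 in the frame of rack between 0.031 and 0.042 m and z of sample0 in the frame of rack between 0.043 and 0.053 m and angle between the z axis of sample0 and the z axis of rack, either way round between 0.633 and 0.763 rad and angle between the x axis of each of sample0, sample1, sample2, sample3, sample4 and the y axis of rack, either way round above 1.44 rad and (y of sample0 in the frame of bay0 between -0.017 and 0.017 m or y of sample0 in the frame of bay1 between -0.017 and 0.017 m or y of sample0 in the frame of bay2 between -0.017 and 0.017 m or y of sample0 in the frame of bay3 between -0.017 and 0.017 m or y of sample0 in the frame of bay4 between -0.017 and 0.017 m) and linear speed of each of sample0, sample1, sample2, sample3, sample4 below 0.02 m/s and x of sample1 in the frame of rack between 0.031 and 0.042 m and z of sample1 in the frame of rack between 0.043 and 0.053 m and angle between the z axis of sample1 and the z axis of rack, either way round between 0.633 and 0.763 rad and (y of sample1 in the frame of bay0 between -0.017 and 0.017 m or y of sample1 in the frame of bay1 between -0.017 and 0.017 m or y of sample1 in the frame of bay2 between -0.017 and 0.017 m or y of sample1 in the frame of bay3 between -0.017 and 0.017 m or y of sample1 in the frame of bay4 between -0.017 and 0.017 m) and x of sample2 in the frame of rack between 0.031 and 0.042 m and z of sample2 in the frame of rack between 0.043 and 0.053 m and angle between the z axis of sample2 and the z axis of rack, either way round between 0.633 and 0.763 rad and (y of sample2 in the frame of bay0 between -0.017 and 0.017 m or y of sample2 in the frame of bay1 between -0.017 and 0.017 m or y of sample2 in the frame of bay2 between -0.017 and 0.017 m or y of sample2 in the frame of bay3 between -0.017 and 0.017 m or y of sample2 in the frame of bay4 between -0.017 and 0.017 m) and x of sample3 in the frame of rack between 0.031 and 0.042 m and z of sample3 in the frame of rack between 0.043 and 0.053 m and angle between the z axis of sample3 and the z axis of rack, either way round between 0.633 and 0.763 rad and (y of sample3 in the frame of bay0 between -0.017 and 0.017 m or y of sample3 in the frame of bay1 between -0.017 and 0.017 m or y of sample3 in the frame of bay2 between -0.017 and 0.017 m or y of sample3 in the frame of bay3 between -0.017 and 0.017 m or y of sample3 in the frame of bay4 between -0.017 and 0.017 m) and x of sample4 in the frame of rack between 0.031 and 0.042 m and z of sample4 in the frame of rack between 0.043 and 0.053 m and angle between the z axis of sample4 and the z axis of rack, either way round between 0.633 and 0.763 rad and (y of sample4 in the frame of bay0 between -0.017 and 0.017 m or y of sample4 in the frame of bay1 between -0.017 and 0.017 m or y of sample4 in the frame of bay2 between -0.017 and 0.017 m or y of sample4 in the frame of bay3 between -0.017 and 0.017 m or y of sample4 in the frame of bay4 between -0.017 and 0.017 m)); the robot touches nothing.
It fails at once if a bystander is pushed more than 5 cm from its place (distance of any of varnish, sander, pliers, jar_a, dish, paint_b, tape_ring from where it was at the start of the episode above 0.05 m).
It fails at once if the varnish pot, jar or paint bottle is knocked over (angle between any of varnish, jar_a, paint_b's own z axis and vertical above 0.7 rad).
Of sample0, sample1, sample2, sample3, sample4 only 3 to 5 are there at a start; the rules pass over those that are not, and their reading is None.
At some moment in a run one of sample0, sample1, sample2, sample3, sample4 may be knocked a few centimetres aside while the robot is not near it.
It also fails if it takes over 210 s, if anything falls off the work surface, if the arm or the gripper's body presses on something with over 40 N, if the wrist force passes 120 N, or if a joint passes its speed limit or range.

ROBOT

A 7-joint arm with a two-finger parallel gripper is mounted at the origin on a cart in front of the work surface, level with it; the furniture and walls round the work are solid. World frame = base frame: x ahead of the robot, y to its left, z up, the work surface at z = 0. Lengths are in m, angles in degrees, forces in N, time in s.
With the tool pointing down it reaches from about 0.4 to 0.85 m from the base axis. Payload 4.4 kg.
Tool frame: the origin (TCP) lies midway between the tips of the shut fingers; the grasp point (between the pads) lies 19 mm behind it; z points along the fingers, y is the line along which they close (so a half turn about z gives the same grasp; the last joint's range is limited). The gripper opens to 94 mm and grips with 3 to 60 N. Pads are 16 mm wide; open, the fingers measure 119 mm over their backs; the gripper's body (75 mm by 177 mm) begins 78 mm behind the grasp point.
Start: joints at [63.209, 36.005, 2.206, 86.941, -1.547, 57.084, -1.146], TCP at [0.254, -0.598, 0.205] pointing down, gripper open.
Joint ranges: [-175.42, 175.42], [-21.48, 121.26], [-71.46, 75.88], [10.55, 141.38], [-63.04, 243.04], [13.31, 113.54], [-168.57, 168.57]. Speed limits (degrees/s): [147.25, 147.25, 180, 180, 180, 180, 180].

INTERFACE

Orientations are given as [roll, pitch, yaw] about the fixed x, y, z axes, in that order (R = Rz(yaw) Ry(pitch) Rx(roll)).
In Python, from bench import bot, vision gives the robot as it stands. The module is installed in compiled form; this text tells all that it offers.
- The arm moves only by the tool arm_command, never from a script. Its argument "commands" is one flat list of numbers, 5 for each row, row after row: the shift along the world's x, y, z in cm, then the turn about the world's z in degrees, then the opening, from 0 (shut) to 1 (fully open). In form: [tx, ty, tz, yaw, hand, tx, ty, tz, yaw, hand, ...]. A call has exactly 8 rows; each row is the pose to reach, as a shift and turn from the pose commanded when the call began; what a row does not reach only later rows make up. A row lasts 1/10 s, in which the tool goes at most 50 mm and 8.59 degrees, less where a joint would pass 70% of its speed; a pose out of reach is approached as far as the arm can. A call with a gripper value outside its range is refused whole. The fingers move at their own pace and stop on an object; the grip force is fixed at half the most. Time passes only in rows, so rows that repeat a pose let the fingers close, or fill a call up. It gives the time, the measured TCP pose, the force, the opening and the grip force at its end, in the units of the state.
- bot.sense(): the state, without advancing time (a new reading comes with each control period).
- vision.read_camera(name): name is "scene" or "side" or "wrist"; returns a dict with "color" (384x512x3 uint8, red, green, blue), "fx", "fy", "cx", "cy" (pixels), "R" (3x3) and "t" (3): a world point X has camera coordinates R X + t. Camera axes: x right, y down, z forward; pixel columns grow to the right and rows downward; lengths in m; the calibration is good to about 2 mm. A picture is of the moment at which its call begins. There is no depth.
- bot.hand_in(): hands the job in; it is judged then, once.
The state is a dict: "clock": time; "qpos": joint angles; "dq": joint speeds; "joint_torque": joint torques, N m; "ee_pos": TCP position; "ee_rot": TCP orientation; "force": force on the tool from outside, world axes, zero at the start; "torque": the same for the moment, N m; "width": finger opening in m; "grip_force": force on a finger pad.
Only numpy, scipy, OpenCV 4.12 (cv2) and the standard library are available. Lean on these libraries where they do the work, as an engineer would, in place of code of your own. Each camera call takes 0.05 s, during which the arm holds its last target. There are 200 camera calls.

## Working session

There is one attempt and no reset: what is moved stays moved. The work goes in short steps, Python scripts to look and compute and a tool call to move; the robot and the scene stay as the last step left them, time stands still between calls to the robot, and variables do not carry over. Pictures are saved under pics/ and viewed, at most 14 in all, crops included, and the job is handed in when it is done.

Besides the shell and the picture viewer there is one more tool, called after "Emit:" as a command line: name --argument value ..., lists and objects as JSON in quotes. arm_command: Moves the arm, as the interface text tells. Its arguments: {"type":"object","properties":{"commands":{"type":"array","items":{"type":"number"}}},"required":["commands"]}

```bash
mkdir -p pics && cat > h.py <<'E'
import numpy as np, cv2
from bench import bot, vision
def cam(n):
    c=vision.read_camera(n); c['R']=np.array(c['R']); c['t']=np.array(c['t']); return c
def save(c,f,box=None,s=1):
    im=c['color'][:,:,::-1]
    if box: im=im[box[1]:box[3],box[0]:box[2]]
    cv2.imwrite('pics/'+f,cv2.resize(im,None,fx=s,fy=s,interpolation=cv2.INTER_CUBIC))
def ray(c,u,v,z):
    d=c['R'].T@np.array([(u-c['cx'])/c['fx'],(v-c['cy'])/c['fy'],1]); o=-c['R'].T@c['t']
    return o+d*(z-o[2])/d[2]
def proj(c,X):
    p=c['R']@np.array(X)+c['t']; return np.array([c['fx']*p[0]/p[2]+c['cx'],c['fy']*p[1]/p[2]+c['cy']])
E
python3 - <<'E'
from h import *
for n in ['scene','side','wrist']:
    c=cam(n); print(n,c['fx'],(-c['R'].T@c['t']).round(3),c['R'][2].round(2)); 
    save(c,n+'0.png',s=1.5)
s=bot.sense();print(s)
E
```

```text
scene 416.08311564796793 [-0.292 -0.84   0.668] [ 0.61  0.64 -0.47]
side 347.8326139081891 [0.757 0.589 1.192] [-0.24 -0.47 -0.85]
wrist 276.7888208994161 [ 0.317 -0.573  0.384] [-0.22 -0.09 -0.97]
{'clock': 0.15, 'qpos': array([63.20929579, 36.04656475,  2.20450488, 86.98162872, -1.54718515,
       57.08474637, -1.1461241 ]), 'dq': array([ 3.72218063e-02, -8.24440351e-02, -7.36461371e-03, -1.29310755e-01,
        6.49206541e-02, -7.16539776e-05, -1.70829257e-02]), 'joint_torque': array([ 1.05668121e-03, -5.50095463e+01,  1.14482649e+00, -1.86820489e+01,
       -5.21561760e-02,  2.08583346e-02,  1.24398030e-04]), 'ee_pos': array([ 0.25400923, -0.59776433,  0.20477464]), 'ee_rot': array([-1.79916782e+02,  1.12566144e-03,  2.30190817e+01]), 'force': array([ 0.08649205, -0.1927936 ,  0.2308856 ]), 'torque': array([ 0.01126827, -0.03873939,  0.04061559]), 'grip_force': 0.0, 'width': 0.09411037843056488}
```

View pics/scene0.png

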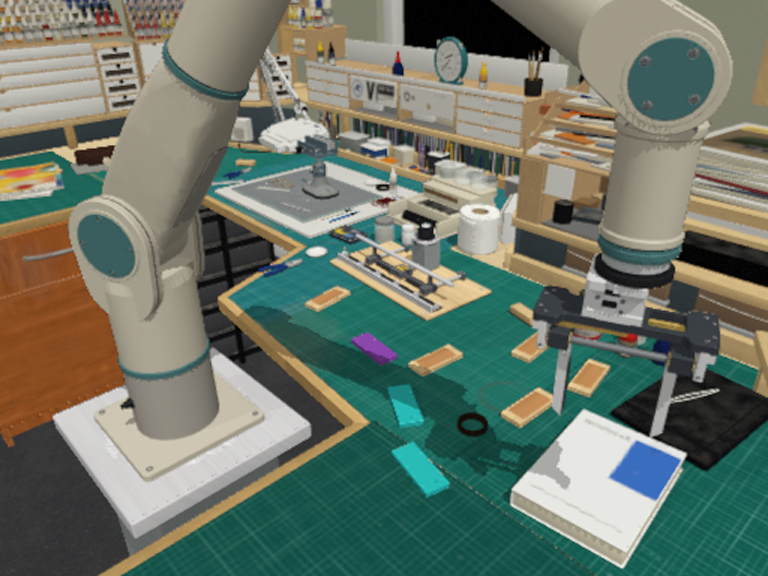

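View pics/side0.png

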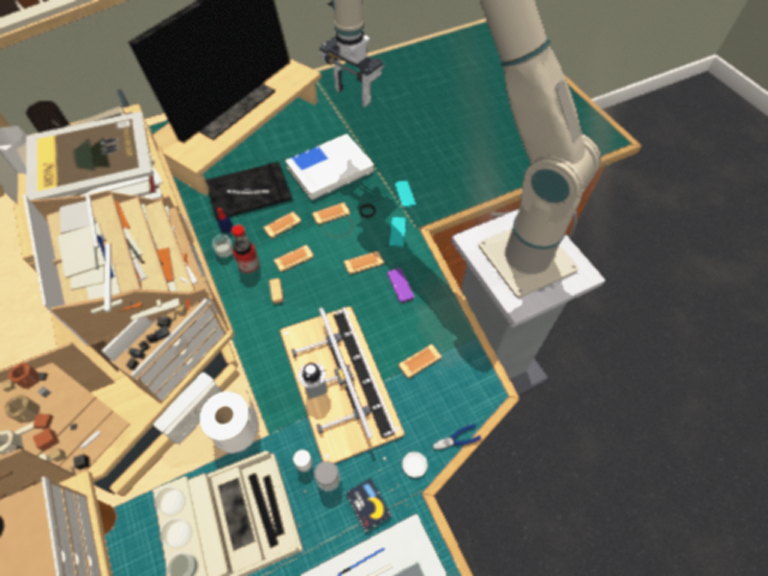

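```bash
python3 - <<'E'
from h import *
c=cam('side')
for u,v in [(282,327),(350,308),(402,434),(327,461)]:
    print('base',ray(c,u/1.5,v/1.5,.011).round(3))
P=ray(c,313/1.5,367/1.5,.1175); print('knob',P)
hsv=cv2.cvtColor(c['color'],cv2.COLOR_RGB2HSV)
for u,v in [(282,224),(331,213),(294,258),(364,262),(420,360),(276,290)]:
    print(hsv[int(v/1.5),int(u/1.5)])
m=cv2.inRange(hsv,(5,100,120),(20,255,255)); m[:120]=0; m[:, :120]=0
m=cv2.morphologyEx(m,cv2.MORPH_CLOSE,np.ones((3,3)))
for k in cv2.findContours(m,0,1)[0]:
    if cv2.contourArea(k)>40:
        q=np.array([ray(c,*p[0],.010)[:2] for p in k],np.float32)*1000
        (x,y),(w,h),a=cv2.minAreaRect(q)
        if w<h: a+=90;w,h=h,w
        r=cv2.boundingRect(k)
        print(r,'pos',round(x),round(y),'size',round(w),round(h),'ang',round(a))
for n,(u,v) in dict(varn=(245,265),dish=(415,464),ring=(368,211),pl=(457,438),jar=(327,477),paint=(303,461)).items(): print(n,ray(c,u/1.5,v/1.5,0.0).round(3))
save(c,'s1.png',(170,120,310,320),3)
w=cam('scene');save(w,'sc1.png',(200,130,420,290),3)
E
```

```text
base [ 0.697 -0.089  0.011]
base [ 0.518 -0.063  0.011]
base [0.551 0.292 0.011]
base [0.728 0.272 0.011]
knob [0.67677474 0.09770419 0.1175    ]
[ 14 150 229]
[ 14 151 228]
[ 13 149 229]
[ 14 149 232]
[ 14 148 231]
[ 23  97 243]
(209, 279, 41, 25) pos 674 242 size 123 79 ang 169
(200, 254, 35, 26) pos 673 141 size 109 83 ang 169
(267, 232, 26, 19) pos 429 149 size 94 39 ang 7
(231, 168, 24, 14) pos 423 -182 size 98 44 ang 176
(184, 165, 23, 15) pos 596 -281 size 89 43 ang 4
(177, 142, 22, 16) pos 579 -409 size 97 45 ang 10
(209, 136, 23, 13) pos 436 -385 size 91 43 ang 178
(120, 133, 40, 128) pos 831 -308 size 633 139 ang 75
(281, 126, 67, 258) pos 297 139 size 1066 282 ang 55
(122, 120, 16, 9) pos 752 -676 size 88 35 ang 119
varn [ 0.719 -0.324  0.   ]
dish [0.554 0.362 0.   ]
ring [ 0.328 -0.35   0.   ]
pl [0.44  0.354 0.   ]
jar [0.741 0.301 0.   ]
paint [0.775 0.245 0.   ]
```

View pics/s1.png

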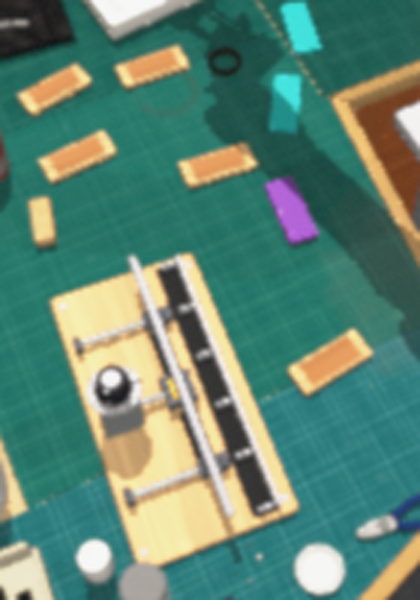

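Emit:
arm_command --commands '[22, 36, 5, 0, 1, 22, 36, 5, 0, 1, 22, 36, 5, 0, 1, 22, 36, 5, 0, 1, 22, 36, 5, 0, 1, 22, 36, 5, 0, 1, 22, 36, 5, 0, 1, 22, 36, 5, 0, 1]'

```text
clock: 1.05
ee_pos: [0.4621, -0.2575, 0.253]
ee_rot: [180.0, -0.0, 23.0]
force: [1.0, -0.6, -0.5]
width: 0.0939
grip_force: 0.0
```

Emit:
arm_command --commands '[24, 38, 0, 0, 1, 24, 38, 0, 0, 1, 24, 38, 0, 0, 1, 24, 38, 0, 0, 1, 24, 38, 0, 0, 1, 24, 38, 0, 0, 1, 24, 38, 0, 0, 1, 24, 38, 0, 0, 1]'

```text
clock: 1.85
ee_pos: [0.6757, 0.0807, 0.2525]
ee_rot: [180.0, 0.0, 23.0]
force: [1.1, -1.6, 0.3]
width: 0.0938
grip_force: 0.0
```

```bash
python3 - <<'E'
from h import *
s=bot.sense();print(s['clock'],s['ee_pos'].round(4),s['ee_rot'].round(1),s['qpos'].round(1),s['force'].round(1))
c=cam('wrist');save(c,'w1.png',s=1.5)
E
```

```text
1.85 [0.6757 0.0807 0.2525] [180.   0.  23.] [ -8.1  36.4  -2.   77.9   1.3  65.7 -77.2] [ 1.1 -1.6  0.3]
```

View pics/w1.png

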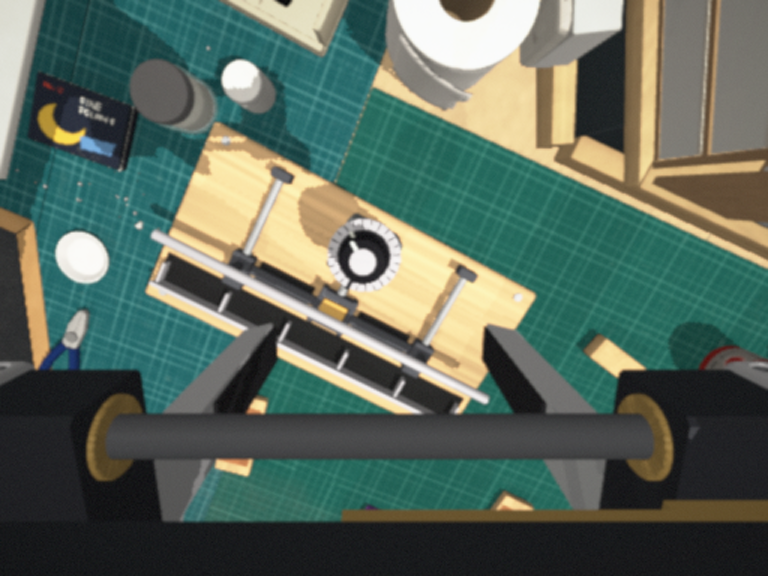

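```bash
python3 - <<'E'
from h import *
c=cam('wrist')
save(c,'w1c.png',(195,125,290,230),5)
for u,v in [(362,255),(362,262)]: print(ray(c,u/1.5,v/1.5,.1175).round(4))
# corners of base
for u,v in [(215,124),(536,297),(148,290)]: print('base',ray(c,u/1.5,v/1.5,.011).round(4))
# rail ends
a=ray(c,155/1.5,235/1.5,.0564);b=ray(c,486/1.5,400/1.5,.0564);print(a,b,np.degrees(np.arctan2(*(a-b)[:2])),np.linalg.norm(a-b))
E
```

```text
[0.692  0.112  0.1175]
[0.687  0.1099 0.1175]
base [0.7349 0.2881 0.011 ]
base [ 0.7075 -0.0729  0.011 ]
base [0.5518 0.3009 0.011 ]
[0.62417362 0.28961994 0.0564    ] [ 0.59877608 -0.05765053  0.0564    ] 4.182865387482534 0.3481979559345388
```

View pics/w1c.png

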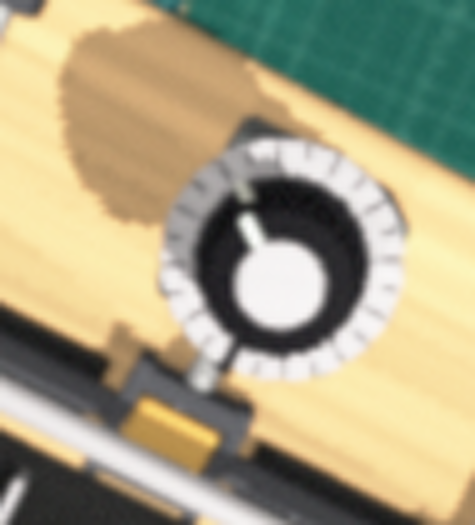

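```bash
python3 - <<'E'
from h import *
c=cam('wrist')
f=lambda u,v,z: ray(c,195+u/5,125+v/5,z)
print(f(282,283,.1175),f(288,262,.0880))
K=f(282,283,.1175)
for n,p in dict(line=f(247,213,.1175),fl=f(243,188,.0915),idx=f(222,362,.088)).items():
    d=p-K; print(n,p.round(4),np.hypot(*d[:2]).round(4),np.degrees(np.arctan2(d[1],d[0])).round(1))
E
```

```text
[0.68171751 0.09242496 0.1175    ] [0.68184723 0.09118719 0.088     ]
line [0.6934 0.1062 0.1175] 0.0181 49.7
fl [0.6949 0.1089 0.0915] 0.0211 51.4
idx [0.6513 0.0963 0.088 ] 0.0307 172.8
```

```bash
python3 - <<'E'
from h import *
s=bot.sense();print(s['clock'],s['ee_pos'].round(4),s['ee_rot'].round(1),s['qpos'].round(1),s['force'].round(1))
E
```

```text
2.0 [0.6753 0.084  0.2513] [-179.9   -0.    23.4] [ -8.2  36.5  -2.1  78.    1.2  65.6 -77. ] [-0.2 -0.1  0.2]
```

Emit:
arm_command --commands '[0.7, 0.8, -5, 0, 1, 0.7, 0.8, -9, 0, 1, 0.7, 0.8, -13, 0, 1, 0.7, 0.8, -15.6, 0, 1, 0.7, 0.8, -15.6, 0, 1, 0.7, 0.8, -15.6, 0, 0.5, 0.7, 0.8, -15.6, 0, 0.4, 0.7, 0.8, -15.6, 0, 0.4]'

```text
clock: 2.8
ee_pos: [0.6834, 0.0868, 0.0989]
ee_rot: [179.9, -0.2, 23.0]
force: [0.1, -0.3, 0.2]
width: 0.0734
grip_force: 0.0
```

Emit:
arm_command --commands '[0, 0, 0, 0, 0, 0, 0, 0, 0, 0, 0, 0, 0, 0, 0, 0, 0, 0, 0, 0, 0, 0, 0, 0, 0, 0, 0, 0, 0, 0, 0, 0, 0, 0, 0, 0, 0, 0, 0, 0]'

```text
clock: 3.6
ee_pos: [0.6787, 0.096, 0.0971]
ee_rot: [-179.4, 0.1, 23.3]
force: [-7.0, 9.7, 7.5]
width: 0.0354
grip_force: 30.0
```

Emit:
arm_command --commands '[-0.3, 0.4, 0, 8, 0, -0.3, 0.4, 0, 16, 0, -0.3, 0.4, 0, 24, 0, -0.3, 0.4, 0, 32, 0, -0.3, 0.4, 0, 40, 0, -0.3, 0.4, 0, 48, 0, -0.3, 0.4, 0, 56, 0, -0.3, 0.4, 0, 63, 0]'

```text
clock: 4.4
ee_pos: [0.6834, 0.0925, 0.0973]
ee_rot: [179.5, -0.2, 86.3]
force: [9.6, 2.5, -6.1]
width: 0.0355
grip_force: 30.0
```

```bash
python3 - <<'E'
from h import *
s=bot.sense();print(s['clock'],s['ee_pos'].round(4),s['ee_rot'].round(1),s['qpos'].round(1),s['force'].round(1),s['torque'].round(2))
E
```

```text
4.4 [0.6834 0.0925 0.0973] [179.5  -0.2  86.3] [  0.6  46.8 -19.2  85.6  18.1  50.1 -28.2] [ 9.6  2.5 -6.1] [ 0.63 -1.99 -0.2 ]
```

Emit:
arm_command --commands '[0, 0, 0, 8, 0, 0, 0, 0, 16, 0, 0, 0, 0, 24, 0, 0, 0, 0, 32, 0, 0, 0, 0, 40, 0, 0, 0, 0, 48, 0, 0, 0, 0, 56, 0, 0, 0, 0, 63, 0]'

```text
clock: 5.2
ee_pos: [0.6888, 0.0952, 0.0974]
ee_rot: [178.9, 0.7, 149.3]
force: [21.9, 10.3, -16.6]
width: 0.0355
grip_force: 30.0
```

```bash
python3 - <<'E'
from h import *
s=bot.sense();print(s['clock'],s['ee_pos'].round(4),s['ee_rot'].round(1),s['qpos'].round(1),s['force'].round(1),s['torque'].round(2))
E
```

```text
5.2 [0.6888 0.0952 0.0974] [178.9   0.7 149.3] [  9.   49.9 -35.6  85.   32.9  54.4  23.5] [ 21.9  10.3 -16.6] [ 1.74 -4.99 -0.22]
```

Emit:
arm_command --commands '[0, 0, 0, 0, 0.6, 0, 0, 0, 0, 0.6, 0.4, 0.2, 0, 0, 0.6, 0.4, 0.2, 0, 0, 0.6, 0.4, 0.2, 0, 0, 0.6, 0.4, 0.2, 0, 0, 0.6, 0.4, 0.2, 0, 0, 0.6, 0.4, 0.2, 0, 0, 0.6]'

```text
clock: 6.0
ee_pos: [0.6828, 0.0928, 0.0966]
ee_rot: [-180.0, -0.0, 149.0]
force: [0.3, -0.9, 0.7]
width: 0.0561
grip_force: 0.0
```

```bash
python3 - <<'E'
from h import *
s=bot.sense();print(s['clock'],s['ee_pos'].round(4),s['ee_rot'].round(1),s['width'],s['force'].round(1),s['torque'].round(2))
c=cam('wrist');save(c,'w2.png',(156,150,356,350),4)
print(proj(c,[.683,.098,.1175]),proj(c,[.6522,.1003,.088]))
E
```

```text
6.0 [0.6828 0.0928 0.0966] [-180.   -0.  149.] 0.05608323479776681 [ 0.3 -0.9  0.7] [ 0.07 -0.11 -0.03]
[262.23413187 235.40202035] [241.06769325 181.7534969 ]
```

View pics/w2.png

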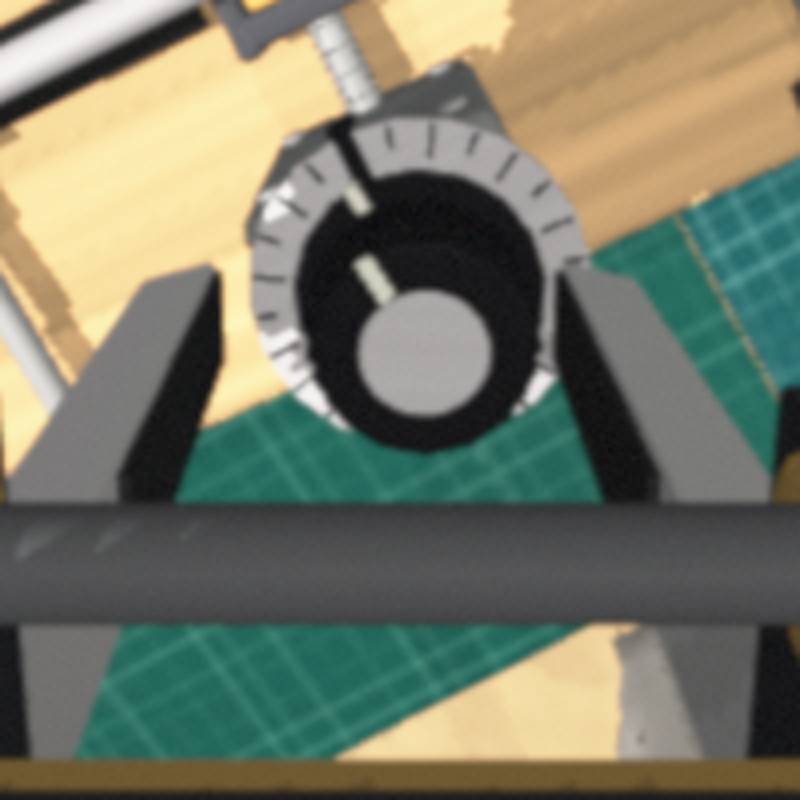

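Emit:
arm_command --commands '[0, 0.5, 0, 0, 0.6, 0, 0.5, 0, 0, 0.6, 0, 0.5, 0, 0, 0.6, 0, 0.5, 0, 0, 0, 0, 0.5, 0, 0, 0, 0, 0.5, 0, 0, 0, 0, 0.5, 0, 0, 0, 0, 0.5, 0, 0, 0]'

```text
clock: 6.85
ee_pos: [0.6835, 0.0987, 0.0966]
ee_rot: [179.9, 0.0, 149.0]
force: [2.6, 1.9, -1.7]
width: 0.0353
grip_force: 30.0
```

Emit:
arm_command --commands '[0, 0, 0, 8, 0, 0, 0, 0, 16, 0, 0, 0, 0, 24, 0, 0, 0, 0, 32, 0, 0, 0, 0, 40, 0, 0, 0, 0, 48, 0, 0, 0, 0, 56, 0, 0, 0, 0, 64, 0]'

```text
clock: 7.65
ee_pos: [0.6836, 0.0981, 0.0967]
ee_rot: [-180.0, 0.1, -146.7]
force: [1.8, 1.6, -1.7]
width: 0.0355
grip_force: 30.0
```

```bash
python3 - <<'E'
from h import *
s=bot.sense();print(s['clock'],s['ee_pos'].round(4),s['ee_rot'].round(1),s['width'],s['force'].round(1),s['torque'].round(2),s['qpos'].round(1))
E
```

```text
7.65 [0.6836 0.0981 0.0967] [-1.800e+02  1.000e-01 -1.467e+02] 0.03550941606111004 [ 1.8  1.6 -1.7] [ 0.47 -0.58 -0.05] [ 15.   54.8 -50.4  84.4  45.2  62.5  78.5]
```

Emit:
arm_command --commands '[0, 0, 0, -7, 0, 0, 0, 0, -14, 0, 0, 0, 0, -21, 0, 0, 0, 0, -28, 0, 0, 0, 0, -35, 0, 0, 0, 0, -42, 0, 0, 0, 0, -49, 0, 0, 0, 0, -54, 0]'

```text
clock: 8.45
ee_pos: [0.6835, 0.0986, 0.0966]
ee_rot: [179.9, 0.0, 158.8]
force: [1.8, 2.5, -2.0]
width: 0.0354
grip_force: 30.0
```

```bash
python3 - <<'E'
from h import *
s=bot.sense();print(s['clock'],s['ee_pos'].round(4),s['ee_rot'].round(1),s['width'],s['force'].round(1),s['torque'].round(2))
c=cam('wrist');save(c,'w3.png',(156,150,356,350),4)
print(proj(c,[.6836,.0981,.1175]))
E
```

```text
8.45 [0.6835 0.0986 0.0966] [179.9   0.  158.8] 0.03536560319484361 [ 1.8  2.5 -2. ] [ 0.55 -0.61  0.1 ]
[254.26985268 240.02612958]
```

View pics/w3.png

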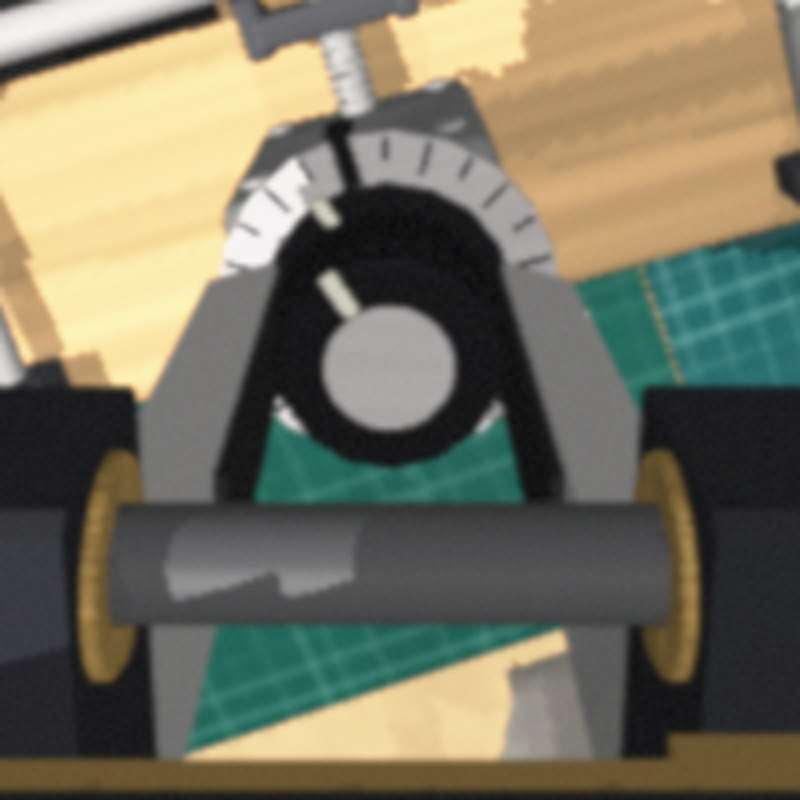

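```bash
python3 - <<'E'
from h import *
c=cam('wrist')
f=lambda u,v,z: ray(c,156+u/4,150+v/4,z)
K=f(390,368,.1185);K2=np.array([.6836,.0983,0]);print(K)
for n,p in dict(top=f(338,295,.1175),fl=f(327,213,.0915),idx=f(343,155,.088)).items():
    for k in (K,K2):
        d=p-k; print(n,p.round(4),np.hypot(*d[:2]).round(4),np.degrees(np.arctan2(d[1],d[0])).round(1))
E
```

```text
[0.68423649 0.0973404  0.1185    ]
top [0.6707 0.0942 0.1175] 0.0139 -166.8
top [0.6707 0.0942 0.1175] 0.0135 -162.2
fl [0.6644 0.0935 0.0915] 0.0202 -169.0
fl [0.6644 0.0935 0.0915] 0.0198 -165.9
idx [0.6566 0.0995 0.088 ] 0.0277 175.6
idx [0.6566 0.0995 0.088 ] 0.027 177.5
```

Emit:
arm_command --commands '[0, 0, 0, -4, 0, 0, 0, 0, -8, 0, 0, 0, 0, -12, 0, 0, 0, 0, -16, 0, 0, 0, 0, -16, 0, 0, 0, 0, -16, 0, 0, 0, 0, -16, 0, 0, 0, 0, -16, 0]'

```text
clock: 9.35
ee_pos: [0.6835, 0.0987, 0.0966]
ee_rot: [179.9, -0.0, 143.2]
force: [3.9, 4.2, -3.6]
width: 0.0355
grip_force: 30.0
```

Emit:
arm_command --commands '[0, 0, 0, 0, 0.6, 0, 0, 0, 0, 0.6, 0, 0, 0, 0, 0.6, 0, 0, 0, 0, 0.6, 0, 0, 5, 0, 0.6, 0, 0, 10, 0, 0.6, 0, 0, 14, 0, 0.6, 0, 0, 14, 0, 0.6]'

```text
clock: 10.15
ee_pos: [0.6861, 0.0994, 0.2436]
ee_rot: [179.5, 0.4, 143.0]
force: [0.6, 0.9, -0.2]
width: 0.0561
grip_force: 0.0
```

```bash
python3 - <<'E'
from h import *
c=cam('wrist')
s=bot.sense();print(s['clock'],s['ee_pos'].round(4),s['ee_rot'].round(1),s['qpos'].round(1))
c=cam('wrist');save(c,'w4.png',(86,20,426,260),2.3)
print(c['R'].tolist(),c['t'].tolist(),c['cx'],c['cy'])
E
```

```text
10.2 [0.6845 0.0985 0.2402] [179.8   0.2 143. ] [  9.   41.9 -37.9  76.6  26.   69.8  22.5]
[[0.6017989756671799, 0.7986358613613037, 0.004330569665064376], [0.7746774997111516, -0.5850468772028504, 0.2399894225095638], [0.19419774542258242, -0.14107059375675626, -0.9707658436769933]] [-0.49047431866757546, -0.5073003351008079, 0.3043635448233129] 252.76485557458065 193.61590681402035
```

View pics/w4.png

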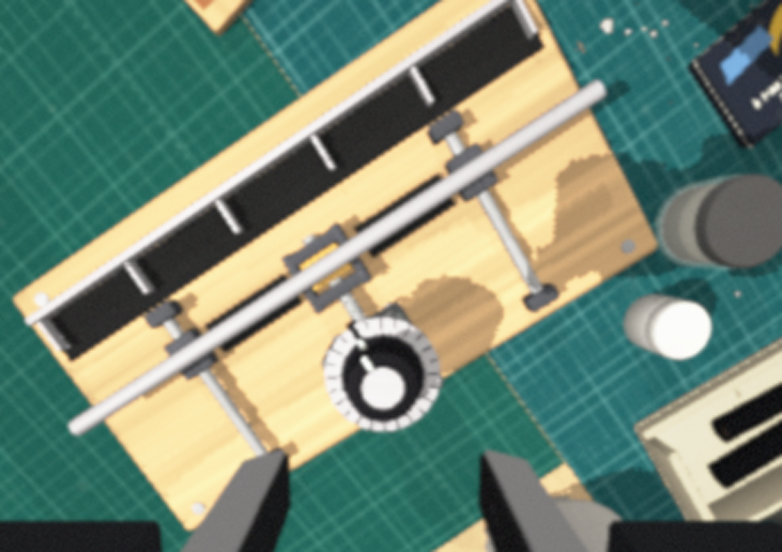

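```bash
cat >> h.py <<'E'
def fit(src,dst): # 2D rigid
    a=np.array(src);b=np.array(dst);A=a-a.mean(0);B=b-b.mean(0)
    th=np.arctan2((A[:,0]*B[:,1]-A[:,1]*B[:,0]).sum(),(A*B).sum())
    R=np.array([[np.cos(th),-np.sin(th)],[np.sin(th),np.cos(th)]]);return R,b.mean(0)-R@a.mean(0),th
E
python3 - <<'E'
from h import *
c=cam('wrist')
s=bot.sense();print(s['ee_pos'].round(4))
g=lambda u,v,z: ray(c,86+u/2.3,20+v/2.3,z)[:2]
src=[(.005,-.102),(.005,-.034),(.005,.034),(.005,.102),(.0607,-.175),(.0607,.175),(.162,-.183),(.162,.183)]
dst=[g(138,278,.024),g(229,216,.024),g(324,153,.024),g(423,86,.024),g(75,427,.0564),g(602,90,.0564),g(190,527,.011),g(656,242,.011)]
R,t,th=fit(src,dst);print(t,np.degrees(th),R@[.125,0]+t)
for a,b in zip(src,dst): print(a,((b-t)@R*1000).round(1))
c=cam('side')
g=lambda u,v,z: ray(c,170+u/3,120+v/3,z)[:2]
print([ ((g(*p)-t)@R*1000).round(1) for p in [(50,300,.011),(192,253,.011),(298,510,.011),(148,566,.011),(133,260,.0564),(229,515,.0564)]])
hsv=cv2.cvtColor(c['color'],cv2.COLOR_RGB2HSV)
m=cv2.inRange(hsv,(5,90,120),(22,255,255)); m[:130]=0; m[:, :170]=0;m[:,290:]=0
m=cv2.morphologyEx(m,cv2.MORPH_CLOSE,np.ones((3,3)))
for k in cv2.findContours(m,0,1)[0]:
    if 80<cv2.contourArea(k)<450:
        q=np.array([ray(c,*p[0],.008)[:2] for p in k],np.float32)*1000
        (x,y),(w,h),a=cv2.minAreaRect(q)
        if w<h: a+=90;w,h=h,w
        print('pos',round(x),round(y),'size',round(w),round(h),'ang',round(a))
E
```

```text
[0.6823 0.0973 0.236 ]
[0.55742831 0.10782709] -4.94142684001971 [0.68196372 0.09705993]
(0.005, -0.102) [   6.5 -101.3]
(0.005, -0.034) [  6.2 -33.5]
(0.005, 0.034) [ 6.7 33.6]
(0.005, 0.102) [  6.7 100.8]
(0.0607, -0.175) [  60.9 -174. ]
(0.0607, 0.175) [ 62.9 173.5]
(0.162, -0.183) [ 158.5 -178.3]
(0.162, 0.183) [157.1 179.3]
[array([ 163.4, -177.4]), array([ -28.7, -176.8]), array([-26.1, 187.1]), array([152.7, 183.8]), array([  50.9, -168.3]), array([ 53.2, 176.4])]
pos 565 441 size 73 23 ang 60
pos 426 148 size 99 41 ang 7
pos 423 -184 size 99 44 ang 174
pos 221 -178 size 119 35 ang 60
pos 424 -387 size 82 45 ang 178
```

Emit:
arm_command --commands '[-5, 1, 0, 6, 0.8, -10, 2, 0, 12, 0.8, -15, 3, 0, 18, 0.8, -20, 4, 0, 24, 0.8, -25, 5, -2, 30, 0.8, -25.5, 5, -4, 36, 0.8, -25.5, 5, -4, 44, 0.8, -25.5, 5, -4, 44, 0.8]'

```text
clock: 11.15
ee_pos: [0.4264, 0.1472, 0.1951]
ee_rot: [-180.0, -0.2, -172.9]
force: [0.1, 0.9, 0.5]
width: 0.0748
grip_force: 0.0
```

Emit:
arm_command --commands '[0, 0, 0, 0, 0.8, 0, 0, 0, 0, 0.8, 0, 0, 0, 0, 0.8, 0, 0, 0, 0, 0.8, 0, 0, 0, 0, 0.8, 0, 0, 0, 0, 0.8, 0, 0, 0, 0, 0.8, 0, 0, 0, 0, 0.8]'

```text
clock: 11.95
ee_pos: [0.428, 0.1479, 0.1966]
ee_rot: [-180.0, 0.0, -173.0]
force: [-0.0, 0.0, -0.2]
width: 0.0752
grip_force: 0.0
```

```bash
cat >> h.py <<'E'
def boards(c,zt=.010):
    hsv=cv2.cvtColor(c['color'],cv2.COLOR_RGB2HSV)
    m=cv2.inRange(hsv,(8,60,110),(24,255,255))
    m=cv2.morphologyEx(m,cv2.MORPH_OPEN,np.ones((3,3)))
    out=[]
    for k in cv2.findContours(m,cv2.RETR_EXTERNAL,1)[0]:
        if cv2.contourArea(k)<150: continue
        q=np.array([ray(c,*p[0],zt)[:2] for p in k],np.float32)*1000
        (x,y),(w,h),a=cv2.minAreaRect(q)
        if w<h: a+=90;w,h=h,w
        out.append((x,y,w,h,a%180)); print('pos %.0f %.0f size %.0f x %.0f ang %.1f'%out[-1],cv2.boundingRect(k))
    return out
def st():
    s=bot.sense();print(s['clock'],s['ee_pos'].round(4),s['ee_rot'].round(1),s['qpos'].round(),'w',s['width'].round(4),s['force'].round(1))
E
python3 - <<'E'
from h import *
st();c=cam('wrist');boards(c);save(c,'w5.png')
E
```

```text
Traceback (most recent call last):
  File "h.py", line 31, in st
    s=bot.sense();print(s['clock'],s['ee_pos'].round(4),s['ee_rot'].round(1),s['qpos'].round(),'w',s['width'].round(4),s['force'].round(1))
                                                                                                   ^^^^^^^^^^^^^^^^
AttributeError: 'float' object has no attribute 'round'
```

```bash
sed -i "s/s\['width'\].round(4)/round(s['width'],4)/" h.py; python3 - <<'E'
from h import *
st();c=cam('wrist');boards(c);save(c,'w5.png')
E
```

```text
11.95 [0.428  0.1479 0.1966] [-180.    0. -173.] [ 15.  29. -53. 117.  30.  49.  41.] w 0.0752 [-0.   0.  -0.2]
pos 662 317 size 487 x 29 ang 97.0 (187, 330, 311, 17)
pos 635 248 size 73 x 31 ang 80.9 (282, 306, 43, 27)
pos 571 381 size 101 x 36 ang 23.2 (381, 263, 31, 57)
pos 624 -46 size 99 x 37 ang 173.6 (95, 263, 30, 57)
pos 453 386 size 93 x 19 ang 18.8 (414, 184, 17, 63)
pos 425 147 size 76 x 39 ang 6.3 (239, 148, 30, 57)
pos 421 -172 size 98 x 28 ang 174.8 (0, 107, 23, 75)
pos 268 180 size 451 x 126 ang 67.8 (103, 0, 323, 185)
```

View pics/w5.png

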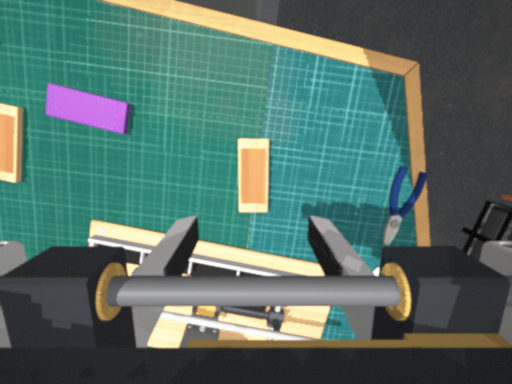

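Emit:
arm_command --commands '[0.2, 0, -5, 0, 0.8, 0.2, 0, -10, 0, 0.8, 0.2, 0, -14, 0, 0.8, 0.2, 0, -18, 0, 0.8, 0.2, 0, -19.4, 0, 0.8, 0.2, 0, -19.4, 0, 0.8, 0.2, 0, -19.4, 0, 0.8, 0.2, 0, -19.4, 0, 0.8]'

```text
clock: 12.8
ee_pos: [0.4302, 0.1481, 0.0026]
ee_rot: [180.0, 0.0, -173.0]
force: [-0.1, 0.3, 0.3]
width: 0.0749
grip_force: 0.0
```

Emit:
arm_command --commands '[0, 0, 0, 0, 0, 0, 0, 0, 0, 0, 0, 0, 0, 0, 0, 0, 0, 0, 0, 0, 0, 0, 0, 0, 0, 0, 0, 0, 0, 0, 0, 0, 0, 0, 0, 0, 0, 0, 0, 0]'

```text
clock: 13.6
ee_pos: [0.43, 0.1479, 0.0026]
ee_rot: [-180.0, 0.0, -173.0]
force: [0.5, -0.6, 1.2]
width: 0.0395
grip_force: 30.0
```

Emit:
arm_command --commands '[0, 0, 5, 0, 0, 0, 0, 9, 0, 0, 3, 1.5, 12, -4, 0, 7, 3.5, 12, -8, 0, 11, 5.7, 12, -11.9, 0, 15, 7.7, 12, -11.9, 0, 18, 9.3, 12, -11.9, 0, 18, 9.3, 12, -11.9, 0]'

```text
clock: 14.4
ee_pos: [0.613, 0.2433, 0.1219]
ee_rot: [179.8, 0.1, 175.1]
force: [-1.0, 0.2, -0.0]
width: 0.0396
grip_force: 30.0
```

Emit:
arm_command --commands '[0, 0, -2, 0, 0, 0, 0, -4, 0, 0, 0, 0, -4.5, 0, 0, 0, 0, -4.5, 0, 0, 0, 0, -4.5, 0, 0, 0, 0, -4.5, 0, 0, 0, 0, -4.5, 0, 0, 0, 0, -4.5, 0, 0]'

```text
clock: 15.2
ee_pos: [0.6103, 0.241, 0.0782]
ee_rot: [180.0, 0.0, 175.1]
force: [-0.1, 0.3, -0.4]
width: 0.0391
grip_force: 30.0
```

```bash
python3 - <<'E'
from h import *
st();c=cam('wrist');save(c,'w6.png',(100,100,420,340),2)
E
```

```text
15.2 [0.6103 0.241  0.0782] [180.    0.  175.1] [ -2.  50. -40.  91.  38.  53.  30.] w 0.0391 [-0.1  0.3 -0.4]
```

View pics/w6.png

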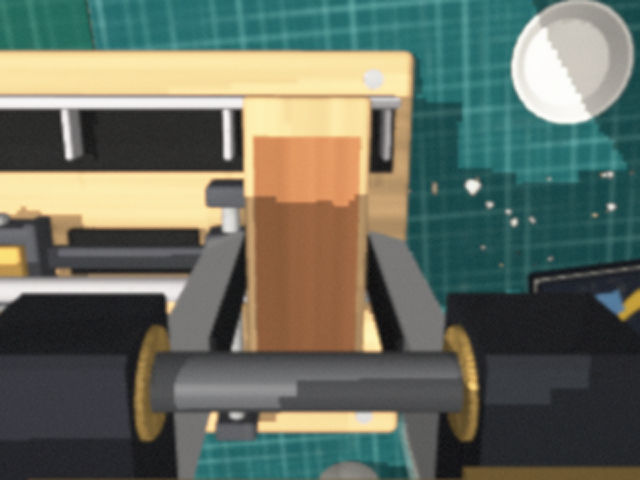

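Emit:
arm_command --commands '[0, 0, -0.6, 0, 0, 0, 0, -1.2, 0, 0, 0, 0, -1.5, 0, 0, 0, 0, -1.7, 0, 0, 0, 0, -1.9, 0, 0, 0, 0, -2.1, 0, 0, 0, 0, -2.3, 0, 0, 0, 0, -2.3, 0, 0]'

```text
clock: 16.05
ee_pos: [0.6104, 0.2429, 0.0563]
ee_rot: [179.8, 0.1, 175.2]
force: [-1.9, 0.8, 11.8]
width: 0.0393
grip_force: 30.1
```

```bash
python3 - <<'E'
from h import *
st();c=cam('wrist');save(c,'w7.png',(100,100,420,340),2)
c=cam('scene');save(c,'sc2.png',(200,130,360,230),5)
E
```

```text
16.05 [0.6104 0.2429 0.0563] [1.798e+02 1.000e-01 1.752e+02] [ -3.  52. -39.  92.  39.  50.  29.] w 0.0393 [-1.9  0.8 11.8]
```

View pics/w7.png

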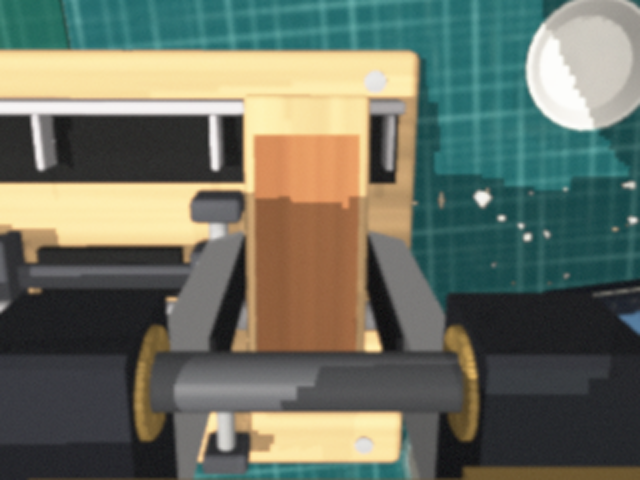

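View pics/sc2.png

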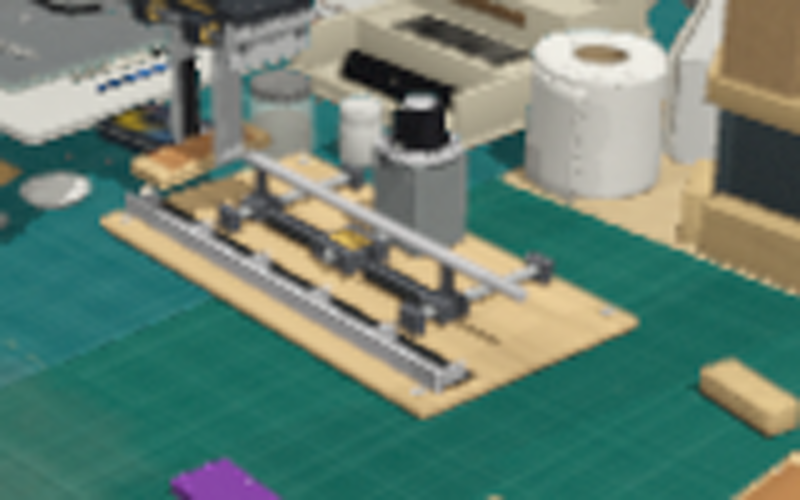

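Emit:
arm_command --commands '[0, 0, 4, 0, 0, -1, -0.5, 6.5, 0, 0, -5, -2.5, 6.5, 0, 0, -9, -4.5, 6.5, 0, 0, -13, -6.7, 6.5, 0, 0, -17, -8.7, 6.5, 0, 0, -18, -9.3, 4, 0, 0, -18, -9.3, 4, 0, 0]'

```text
clock: 16.95
ee_pos: [0.4269, 0.1453, 0.0931]
ee_rot: [-179.8, -0.3, 175.1]
force: [-0.8, 0.3, 0.0]
width: 0.0396
grip_force: 30.0
```

Emit:
arm_command --commands '[0, 0, -4, 0, 0, 0, 0, -7, 0, 0, 0, 0, -8.9, 0, 0, 0, 0, -9.1, 0, 0, 0, 0, -9.1, 0, 0, 0, 0, -9.1, 0, 0, 0, 0, -9.1, 0, 0.6, 0, 0, -9.1, 0, 0.6]'

```text
clock: 17.75
ee_pos: [0.4306, 0.148, 0.0043]
ee_rot: [180.0, 0.1, 175.1]
force: [-0.0, 0.3, -0.1]
width: 0.0523
grip_force: 0.0
```

Emit:
arm_command --commands '[0, 0, 0, 0, 0.6, -1, 0, -0.1, 0, 0.6, -2.5, 0, -0.1, 0, 0.6, -2.5, 0, -0.1, 0, 0.6, -2.5, 0, -0.1, 0, 0.6, -2.5, 0, -0.1, 0, 0, -2.5, 0, -0.1, 0, 0, -2.5, 0, -0.1, 0, 0]'

```text
clock: 18.55
ee_pos: [0.4056, 0.1481, 0.0026]
ee_rot: [180.0, 0.0, 175.1]
force: [0.3, -0.5, 0.4]
width: 0.0399
grip_force: 29.9
```

```bash
python3 - <<'E'
from h import *
st();c=cam('wrist');boards(c);c=cam('side');boards(c)
E
```

```text
18.55 [0.4056 0.1481 0.0026] [180.    0.  175.1] [ -8.  43. -24. 129.  58.  19.   3.] w 0.0399 [ 0.3 -0.5  0.4]
pos 491 154 size 238 x 12 ang 85.0 (111, 333, 323, 15)
pos 462 143 size 33 x 3 ang 85.0 (231, 305, 48, 5)
pos 467 198 size 22 x 10 ang 174.3 (325, 293, 15, 28)
pos 443 197 size 23 x 9 ang 15.5 (322, 263, 16, 29)
pos 445 88 size 46 x 11 ang 167.4 (167, 263, 18, 58)
pos 410 146 size 56 x 40 ang 176.6 (222, 197, 62, 79)
pos 527 463 size 273 x 112 ang 54.6 (282, 294, 38, 90)
pos 640 247 size 202 x 88 ang 166.0 (208, 275, 61, 29)
pos 678 137 size 107 x 95 ang 84.3 (200, 254, 33, 27)
pos 443 147 size 71 x 42 ang 176.6 (266, 235, 20, 15)
pos 672 32 size 109 x 88 ang 159.7 (191, 230, 31, 22)
pos 593 76 size 142 x 30 ang 84.7 (222, 227, 18, 34)
pos 541 150 size 239 x 15 ang 85.1 (240, 226, 27, 58)
pos 644 -47 size 69 x 68 ang 174.6 (195, 212, 20, 19)
pos 272 218 size 388 x 108 ang 67.3 (304, 195, 42, 97)
pos 423 -182 size 101 x 46 ang 174.3 (230, 168, 24, 14)
pos 592 -282 size 100 x 47 ang 3.3 (184, 164, 23, 16)
pos 577 -410 size 103 x 50 ang 10.4 (177, 142, 22, 16)
pos 434 -386 size 104 x 49 ang 177.5 (209, 136, 23, 13)
pos -5 -189 size 233 x 65 ang 0.5 (309, 127, 40, 26)
pos 1026 -959 size 282 x 243 ang 172.5 (28, 83, 64, 43)
pos 983 -562 size 1710 x 909 ang 60.0 (0, 39, 213, 345)
pos -565 -609 size 880 x 169 ang 81.3 (327, 9, 100, 101)
pos 990 -1782 size 505 x 108 ang 13.9 (0, 0, 84, 33)
```

Emit:
arm_command --commands '[0, 0, 5, 0, 0, 0, 0, 9, 0, 0, 4, 2, 11, 0, 0, 8, 4, 11, 0, 0, 12, 6, 11, 0, 0, 16, 8, 11, 0, 0, 18.7, 9.4, 9, 0, 0, 18.7, 9.4, 8, 0, 0]'

```text
clock: 19.45
ee_pos: [0.5945, 0.2433, 0.0808]
ee_rot: [179.9, 0.0, 175.0]
force: [-0.8, -0.5, -1.0]
width: 0.0393
grip_force: 29.9
```

Emit:
arm_command --commands '[0, 0, -0.5, 0, 0, 0, 0, -0.8, 0, 0, 0, 0, -1, 0, 0, 0, 0, -1.3, 0, 0, 0, 0, -1.6, 0, 0, 0, 0, -1.9, 0, 0, 0, 0, -2.2, 0, 0, 0, 0, -2.5, 0, 0]'

```text
clock: 20.25
ee_pos: [0.5924, 0.2431, 0.0585]
ee_rot: [179.9, 0.1, 175.2]
force: [-1.9, 0.4, 6.7]
width: 0.0397
grip_force: 30.0
```

```bash
python3 - <<'E'
from h import *
st();c=cam('wrist');boards(c);save(c,'w8.png',(150,100,360,340),2);c=cam('side');save(c,'s8.png',(200,200,310,320),4)
a=cv2.imread('pics/w8.png');b=cv2.imread('pics/s8.png');b=cv2.resize(b,(440,480));cv2.imwrite('pics/c8.png',cv2.resize(np.hstack([a,b]),(800,451)))
E
```

```text
20.25 [0.5924 0.2431 0.0585] [1.799e+02 1.000e-01 1.752e+02] [ -3.  51. -39.  95.  40.  49.  27.] w 0.0397 [-1.9  0.4  6.7]
pos 705 187 size 42 x 11 ang 159.8 (196, 306, 15, 37)
pos 709 239 size 78 x 42 ang 86.2 (219, 305, 83, 39)
pos 682 42 size 25 x 23 ang 85.1 (37, 305, 26, 22)
pos 668 412 size 30 x 7 ang 85.1 (429, 268, 33, 8)
pos 668 162 size 58 x 13 ang 164.5 (167, 265, 18, 55)
pos 632 50 size 33 x 5 ang 85.1 (27, 265, 37, 6)
pos 679 309 size 59 x 12 ang 9.1 (322, 264, 17, 56)
pos 629 87 size 31 x 19 ang 85.1 (67, 251, 35, 20)
pos 591 153 size 269 x 115 ang 84.8 (0, 147, 310, 129)
pos 507 416 size 144 x 44 ang 20.0 (417, 0, 95, 163)
```

View pics/c8.png

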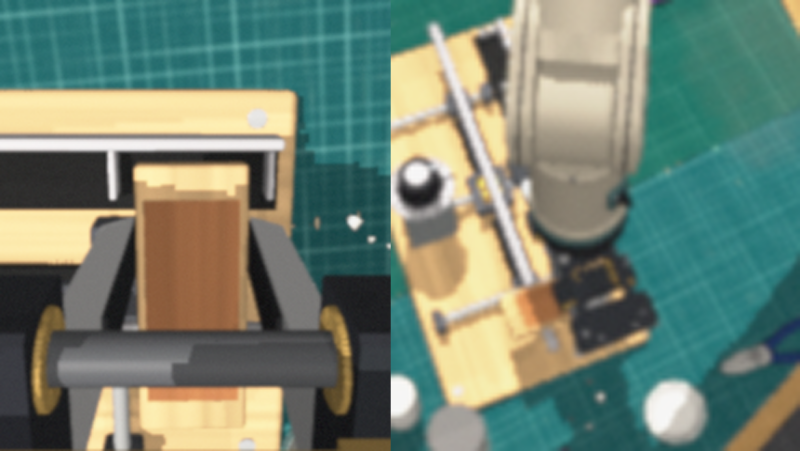

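Emit:
arm_command --commands '[0, 0, -0.3, 0, 0, 0, 0, -0.6, 0, 0, 0, 0, -0.9, 0, 0, 0, 0, -1.2, 0, 0, 0, 0, -1.5, 0, 0, 0, 0, -1.5, 0, 0, 0, 0, -1.5, 0, 0, 0, 0, -1.5, 0, 0]'

```text
clock: 21.15
ee_pos: [0.593, 0.2431, 0.0438]
ee_rot: [179.9, 0.1, 175.1]
force: [-0.4, 0.5, 5.7]
width: 0.0398
grip_force: 30.0
```

```bash
cat >> h.py <<'E'
def held(c,z):
    "front edge of held board in wrist image: row span along board middle"
    hsv=cv2.cvtColor(c['color'],cv2.COLOR_RGB2HSV)
    g=cv2.inRange(hsv,(70,80,0),(100,255,255))
    ori=cv2.inRange(hsv,(4,120,60),(14,255,255))  # dark orange inner
    n,l,s,ce=cv2.connectedComponentsWithStats(ori)
    for i in range(1,n):
        if s[i,4]>150: print('inner',s[i],ce[i].round(1))
E
python3 - <<'E'
from h import *
st();c=cam('wrist');held(c,0)
im=cv2.imread('pics/w8.png')
hsv=cv2.cvtColor(c['color'],cv2.COLOR_RGB2HSV)
for u in (246,): print([tuple(x) for x in hsv[170:300:5,u].tolist()])
E
```

```text
21.15 [0.593  0.2431 0.0438] [1.799e+02 1.000e-01 1.751e+02] [ -3.  52. -38.  95.  41.  48.  26.] w 0.0398 [-0.4  0.5  5.7]
inner [ 227  205   53   71 3688] [252.9 240.2]
inner [ 227  306   54   21 1065] [253.2 316.2]
[(24, 77, 253), (8, 8, 130), (0, 3, 242), (20, 20, 38), (22, 89, 249), (22, 90, 249), (17, 109, 197), (14, 128, 174), (12, 145, 158), (12, 145, 156), (12, 145, 157), (12, 147, 156), (12, 144, 156), (12, 145, 156), (12, 147, 156), (12, 147, 153), (12, 145, 156), (12, 144, 156), (13, 146, 154), (12, 146, 154), (12, 144, 154), (12, 123, 114), (135, 6, 81), (120, 2, 105), (105, 4, 123), (120, 2, 148)]
```

```bash
cat >> h.py <<'E'
O=np.array([.559,.109]);TH=np.radians(-4.9);RR=np.array([[np.cos(TH),-np.sin(TH)],[np.sin(TH),np.cos(TH)]])
def W(x,y,z): p=O+RR@[x/1000,y/1000]; return [p[0],p[1],z/1000]
def corners(c,px,pz,s,th,y):
    "project top face front/rear corners of board gripped at s from foot"
    cs,sn=np.cos(np.radians(th)),np.sin(np.radians(th)); o=[]
    for e in (-s,100-s):
        for yy in (-20,20): o.append(proj(c,W(px+e*cs-5*sn,y+yy,pz+e*sn+5*cs)).round(1))
    return np.array(o).tolist()
E
python3 - <<'E'
from h import *
st();c=cam('wrist')
e=bot.sense()['ee_pos'];r=RR.T@(e[:2]-O)*1000;print(r)
for pz,th in [(46.2,29),(66.4,0),(56,15)]: print(th,corners(c,r[0],pz,27,th,r[1]))
hsv=cv2.cvtColor(c['color'],cv2.COLOR_RGB2HSV)
for v in (195,200,295,320,325,330): 
    print(v,''.join('#' if 8<=h<=26 and s>60 and vv>90 else '.' for h,s,vv in hsv[v,200:320]))
print(''.join('#' if 8<=h<=26 and s>60 and vv>90 else '.' for h,s,vv in hsv[160:384,253]))
E
```

```text
21.2 [0.593  0.2431 0.0438] [1.799e+02 1.000e-01 1.751e+02] [ -3.  52. -38.  95.  41.  48.  26.] w 0.0395 [-0.5  1.4  5.3]
[ 22.43963539 136.47658209]
29 [[225.8, 189.1], [283.9, 189.1], [221.5, 351.2], [289.0, 351.1]]
0 [[220.2, 200.8], [290.6, 200.8], [224.4, 348.3], [285.5, 348.3]]
15 [[223.3, 192.8], [286.9, 192.8], [222.9, 353.7], [287.3, 353.6]]
195 ......................#############################################################..................##########.........
200 .......................############################################################..................##########.........
295 ........................................................................................................................
320 .#######.........########################################################################################...............
325 ########.........########################################################################################...............
330 ########..........######################################################################################................
##############.............#########################################################################################..............................#########################################.....................................
```

Emit:
arm_command --commands '[0, 0, -0.3, 0, 0, 0, 0, -0.6, 0, 0, 0, 0, -0.9, 0, 0, -0.2, 0, -1.1, 0, 0, -0.4, 0, -1.3, 0, 0, -0.5, 0, -1.3, 0, 0, -0.5, 0, -1.3, 0, 0, -0.5, 0, -1.3, 0, 0]'

```text
clock: 22.05
ee_pos: [0.5909, 0.2434, 0.0321]
ee_rot: [179.8, 0.4, 175.1]
force: [3.1, -0.5, 9.6]
width: 0.0397
grip_force: 30.0
```

```bash
python3 - <<'E'
from h import *
st();c=cam('wrist')
e=bot.sense()['ee_pos'];r=RR.T@(e[:2]-O)*1000;print(r)
for th in (36,40,44): print(th,corners(c,r[0],e[2]*1000+2.4,27,th,r[1]))
hsv=cv2.cvtColor(c['color'],cv2.COLOR_RGB2HSV)
print(''.join('#' if 8<=h<=26 and s>60 and vv>90 else '.' for h,s,vv in hsv[160:384,253]))
E
```

```text
22.05 [0.5909 0.2434 0.0321] [179.8   0.4 175.1] [ -3.  52. -38.  96.  42.  46.  25.] w 0.0397 [ 3.1 -0.5  9.6]
[ 20.32308247 136.57792883]
36 [[226.1, 189.8], [283.3, 189.8], [220.2, 353.4], [291.1, 353.2]]
40 [[226.4, 190.5], [283.0, 190.4], [219.3, 353.8], [292.3, 353.6]]
44 [[226.6, 191.4], [282.7, 191.3], [218.3, 353.5], [293.5, 353.2]]
###################...........######################################################################################..............................#########################################.....................................
```

Emit:
arm_command --commands '[-0.2, 0, 0, 0, 0, -0.4, 0, 0, 0, 0, -0.4, 0, 0, 0, 0, -0.4, 0, 0, 0, 0, -0.4, 0, 0, 0, 0, -0.4, 0, 0, 0, 0, -0.4, 0, 0, 0, 0, -0.4, 0, 0, 0, 0]'

```text
clock: 22.9
ee_pos: [0.5903, 0.2433, 0.0324]
ee_rot: [179.7, 0.7, 175.0]
force: [9.0, 0.4, 5.7]
width: 0.0395
grip_force: 30.0
```

Emit:
arm_command --commands '[0, 0, 0, 0, 0.55, 0, 0, 0, 0, 0.55, 0, 0, 0, 0, 0.55, 0, 0, 0, 0, 0.55, 0, 0, 0, 0, 0.55, 0, 0, 4, 0, 0.55, 0, 0, 9, 0, 0.55, 0, 0, 14, 0, 0.55]'

```text
clock: 23.7
ee_pos: [0.5821, 0.2417, 0.1704]
ee_rot: [-180.0, -0.1, 175.2]
force: [0.0, 0.9, 0.3]
width: 0.0517
grip_force: 0.0
```

Emit:
arm_command --commands '[-5, 0, 2, 0, 0.55, -10, 0, 2, 0, 0.55, -15, 0, 2, 0, 0.55, -15, 0, 2, 0, 0.55, -15, 0, 2, 0, 0.55, -15, 0, 2, 0, 0.55, -15, 0, 2, 0, 0.55, -15, 0, 2, 0, 0.55]'

```text
clock: 24.5
ee_pos: [0.434, 0.242, 0.1892]
ee_rot: [180.0, -0.0, 175.0]
force: [0.5, 0.5, 0.0]
width: 0.0517
grip_force: 0.0
```

```bash
cat >> h.py <<'E'
def seated(c,y,name):
    "compare inner-face blob with predicted seat corners"
    hsv=cv2.cvtColor(c['color'],cv2.COLOR_RGB2HSV)
    m=cv2.inRange(hsv,(4,110,60),(17,255,255));m=cv2.morphologyEx(m,cv2.MORPH_OPEN,np.ones((3,3)))
    ctr=proj(c,W(35-3.2,y,48+3.8))
    for k in cv2.findContours(m,0,1)[0]:
        if cv2.contourArea(k)>60:
            (u,v),wh,a=cv2.minAreaRect(k)
            if np.hypot(u-ctr[0],v-ctr[1])<25: print(name,y,'blob',(round(u,1),round(v,1)),np.round(wh,1),round(a),'pred ctr',ctr.round(1))
E
python3 - <<'E'
from h import *
st()
for n in('wrist','scene','side'): seated(cam(n),136,n)
c=cam('wrist');print(corners(c,17.5,33.2,27,40,136));print(corners(c,17.5+4,34.,27,42,136));save(c,'w9.png',(100,60,420,340),2)
E
```

```text
24.5 [0.434  0.242  0.1892] [180.  -0. 175.] [ -0.  31. -48. 111.  30.  51.  22.] w 0.0517 [0.5 0.5 0. ]
wrist 136 blob (262.5, 323.0) [34. 25.] 90 pred ctr [264.8 311. ]
scene 136 blob (240.3, 162.0) [ 6.4 20.4] 37 pred ctr [239.5 162.5]
side 136 blob (246.5, 286.5) [25. 19.] 90 pred ctr [247.8 279.1]
[[249.7, 272.6], [278.4, 272.6], [249.4, 355.5], [281.8, 355.5]]
[[249.7, 275.5], [278.3, 275.5], [249.3, 358.7], [281.9, 358.7]]
```

Emit:
arm_command --commands '[-1, -5, 0, 0, 0.7, -2, -10, 0, 0, 0.7, -3, -15, 0, 0, 0.7, -3, -20, 0, 0, 0.7, -3, -25, 0, 0, 0.7, -3, -30, 0, 0, 0.7, -3, -35, 0, 0, 0.7, -3, -39, 0, 0, 0.7]'

```text
clock: 25.5
ee_pos: [0.4026, -0.151, 0.1896]
ee_rot: [-180.0, 0.0, 175.0]
force: [1.1, 0.1, 0.2]
width: 0.066
grip_force: 0.0
```

Emit:
arm_command --commands '[0, -3.3, 0, 0, 0.7, 0, -3.3, 0, 0, 0.7, 0, -3.3, 0, 0, 0.7, 0, -3.3, 0, 0, 0.7, 0, -3.3, 0, 0, 0.7, 0, -3.3, 0, 0, 0.7, 0, -3.3, 0, 0, 0.7, 0, -3.3, 0, 0, 0.7]'

```text
clock: 26.3
ee_pos: [0.403, -0.1807, 0.1896]
ee_rot: [-180.0, -0.0, 175.2]
force: [0.5, -0.7, 0.1]
width: 0.0661
grip_force: 0.0
```

```bash
cat >> h.py <<'E'
def inner(c,z=.010):
    hsv=cv2.cvtColor(c['color'],cv2.COLOR_RGB2HSV)
    m=cv2.inRange(hsv,(5,110,60),(17,255,255));m=cv2.morphologyEx(m,cv2.MORPH_CLOSE,np.ones((3,3)))
    for k in cv2.findContours(m,0,1)[0]:
        if cv2.contourArea(k)<60: continue
        q=np.array([ray(c,*p[0],z)[:2] for p in k],np.float32)*1000
        (x,y),(w,h),a=cv2.minAreaRect(q)
        if w<h: a+=90;w,h=h,w
        if 50<w<115 and 18<h<60: print('inner %.0f %.0f size %.0f x %.0f ang %.1f'%(x,y,w,h,a%180),cv2.boundingRect(k))
E
python3 - <<'E'
from h import *
st();inner(cam('wrist'));print('side');c=cam('side');inner(c)
seated(c,136,'side')
E
```

```text
26.3 [ 0.403  -0.1807  0.1896] [-180.    -0.   175.2] [ 57.  28. -51. 119.  30.  47.  73.] w 0.0661 [ 0.5 -0.7  0.1]
inner 432 -389 size 74 x 32 ang 178.1 (87, 186, 32, 53)
inner 421 -185 size 74 x 32 ang 172.8 (239, 165, 26, 55)
side
inner 1189 158 size 87 x 33 ang 93.4 (63, 330, 14, 27)
inner 698 145 size 54 x 53 ang 68.2 (204, 263, 16, 16)
inner 1079 -161 size 58 x 46 ang 116.4 (74, 235, 14, 17)
inner 421 -182 size 71 x 40 ang 175.9 (233, 169, 19, 12)
inner 590 -282 size 72 x 40 ang 4.0 (186, 165, 19, 14)
inner 576 -410 size 72 x 39 ang 8.4 (179, 143, 19, 13)
inner 431 -386 size 73 x 42 ang 177.9 (212, 136, 19, 12)
side 136 blob (246.5, 286.5) [25. 19.] 90 pred ctr [247.8 279.1]
```

Emit:
arm_command --commands '[-0.2, -0.1, -5, -1.5, 0.7, -0.2, -0.1, -10, -1.5, 0.7, -0.2, -0.1, -14, -1.5, 0.7, -0.2, -0.1, -18, -1.5, 0.7, -0.2, -0.1, -18.7, -1.5, 0.7, -0.2, -0.1, -18.7, -1.5, 0.7, -0.2, -0.1, -18.7, -1.5, 0.5, -0.2, -0.1, -18.7, -1.5, 0]'

```text
clock: 27.2
ee_pos: [0.4019, -0.1824, 0.0035]
ee_rot: [-180.0, 0.1, 173.6]
force: [-0.5, 0.5, 1.0]
width: 0.0531
grip_force: 0.0
```

Emit:
arm_command --commands '[0, 0, 0, 0, 0, 0, 0, 0, 0, 0, 0, 0, 0, 0, 0, 0, 0, 0, 0, 0, 0, 0, 0, 0, 0, 0, 0, 0, 0, 0, 0, 0, 0, 0, 0, 0, 0, 0, 0, 0]'

```text
clock: 28.0
ee_pos: [0.4015, -0.1825, 0.0032]
ee_rot: [-180.0, 0.1, 173.6]
force: [0.4, 0.3, 6.9]
width: 0.0392
grip_force: 30.0
```

Emit:
arm_command --commands '[0, 0, 5, 0, 0, 0, 0, 9, 1.5, 0, 3.5, 3.2, 11, 1.5, 0, 7, 6.4, 11, 1.5, 0, 10.5, 9.6, 11, 1.5, 0, 14, 12.8, 11, 1.5, 0, 17.1, 15.4, 9, 1.5, 0, 17.1, 15.4, 8, 1.5, 0]'

```text
clock: 28.8
ee_pos: [0.5757, -0.0221, 0.0822]
ee_rot: [179.7, 0.2, 175.4]
force: [-0.4, -0.7, -1.5]
width: 0.0394
grip_force: 30.0
```

Emit:
arm_command --commands '[0, 0, 0, 0, 0, 0, 0, 0, 0, 0, 0, 0, -0.4, 0, 0, 0, 0, -0.8, 0, 0, 0, 0, -1.2, 0, 0, 0, 0, -1.6, 0, 0, 0, 0, -2, 0, 0, 0, 0, -2.4, 0, 0]'

```text
clock: 29.6
ee_pos: [0.5718, -0.0289, 0.0588]
ee_rot: [-179.9, -0.0, 175.1]
force: [-1.7, -0.7, 6.7]
width: 0.0395
grip_force: 30.0
```

```bash
cat >> h.py <<'E'
def chk(s0=29,bx=None):
    st();c=cam('wrist');e=bot.sense()['ee_pos'];r=RR.T@(e[:2]-O)*1000;print('rack',r.round(1))
    for th in (0,10,20,30,40): 
        k=corners(c,r[0],e[2]*1000+2.4,s0,th,r[1]);print(th,'front',k[0],k[1])
    hsv=cv2.cvtColor(c['color'],cv2.COLOR_RGB2HSV)
    u=int(proj(c,e)[0]);f=lambda R:''.join('#' if 8<=h<=26 and s>60 and vv>90 else '.' for h,s,vv in R)
    print('col',u,f(hsv[160:290,u]));print('row200',f(hsv[205,200:310]))
E
python3 -c "
from h import *
chk()"
```

```text
29.6 [ 0.5718 -0.0289  0.0588] [-179.9   -0.   175.1] [ 24.  46. -38. 106.  42.  43.  47.] w 0.0395 [-1.7 -0.7  6.7]
rack [  24.4 -136.2]
0 front [223.9, 188.8] [286.5, 188.8]
10 front [224.7, 186.5] [285.6, 186.4]
20 front [225.4, 185.5] [284.7, 185.5]
30 front [226.2, 186.0] [283.9, 185.9]
40 front [226.9, 187.6] [283.1, 187.6]
col 255 ########.................###########################################################################################..............
row200 ##########.............#############################################################..........................
```

Same behaviour as the first. Tilt further and seat.

Emit:
arm_command --commands '[0, 0, -0.4, 0, 0, 0, 0, -0.8, 0, 0, 0, 0, -1.2, 0, 0, 0, 0, -1.6, 0, 0, 0, 0, -2.1, 0, 0, -0.3, 0, -2.4, 0, 0, -0.6, 0, -2.5, 0, 0, -0.9, 0, -2.5, 0, 0]'

```text
clock: 30.45
ee_pos: [0.5675, -0.0276, 0.0349]
ee_rot: [179.9, 0.5, 175.2]
force: [8.5, -1.2, 0.7]
width: 0.0396
grip_force: 30.0
```

Emit:
arm_command --commands '[0, 0, 0, 0, 0, 0, 0, 0, 0, 0, 0, 0, 0, 0, 0, 0, 0, 0, 0, 0, 0, 0, 0, 0, 0, 0, 0, 0, 0, 0, 0, 0, 0, 0, 0, 0, 0, 0, 0, 0]'

```text
clock: 31.25
ee_pos: [0.5676, -0.0276, 0.0349]
ee_rot: [179.9, 0.5, 175.1]
force: [5.1, -1.6, 3.3]
width: 0.0398
grip_force: 30.0
```

```bash
python3 -c "
from h import *
chk()"
```

```text
31.25 [ 0.5676 -0.0276  0.0349] [179.9   0.5 175.1] [ 23.  48. -36. 108.  44.  39.  45.] w 0.0398 [ 5.1 -1.6  3.3]
rack [  20.2 -135.4]
0 front [223.6, 189.5] [286.5, 189.5]
10 front [224.4, 187.0] [285.6, 187.0]
20 front [225.2, 186.0] [284.7, 186.0]
30 front [225.9, 186.4] [283.8, 186.4]
40 front [226.5, 187.9] [283.0, 187.9]
col 254 ##################...........#######################################################################################..............
row200 ##......................###########################################################...........................
```

Emit:
arm_command --commands '[0, 0, 0, 0, 0.55, 0, 0, 0, 0, 0.55, 0, 0, 0, 0, 0.55, 0, 0, 0, 0, 0.55, 0, 0, 0, 0, 0.55, 0, 0, 4, 0, 0.55, 0, 0, 9, 0, 0.55, 0, 0, 14, 0, 0.55]'

```text
clock: 32.1
ee_pos: [0.5621, -0.0279, 0.1747]
ee_rot: [180.0, -0.1, 175.2]
force: [1.6, -0.0, -0.4]
width: 0.0517
grip_force: 0.0
```

Emit:
arm_command --commands '[-5, 0, 1, 0, 0.7, -8, -4, 1, 0, 0.7, -11, -8, 1, 0, 0.7, -14, -12, 1, 0, 0.7, -15, -17, 1, 0, 0.7, -15, -22, 1, 0, 0.7, -15, -27, 1, 0, 0.7, -15, -32, 1, 0, 0.7]'

```text
clock: 32.9
ee_pos: [0.4122, -0.3488, 0.1837]
ee_rot: [-180.0, -0.0, 175.1]
force: [2.2, -0.6, 0.0]
width: 0.0659
grip_force: 0.0
```

Emit:
arm_command --commands '[0, -4, 0, 0, 0.7, 0, -4, 0, 0, 0.7, 0, -4, 0, 0, 0.7, 0, -4, 0, 0, 0.7, 0, -4, 0, 0, 0.7, 0, -4, 0, 0, 0.7, 0, -4, 0, 0, 0.7, 0, -4, 0, 0, 0.7]'

```text
clock: 33.7
ee_pos: [0.4131, -0.3863, 0.1837]
ee_rot: [-180.0, -0.0, 175.2]
force: [0.5, -0.3, 0.2]
width: 0.0661
grip_force: 0.0
```

```bash
python3 - <<'E'
from h import *
st();inner(cam('wrist'));print('side');c=cam('side');inner(c)
for n in ('side','scene'):
    c=cam(n)
    for y in (136,-136): seated(c,y,n)
    save(c,n+'9.png')
E
```

```text
33.7 [ 0.4131 -0.3863  0.1837] [-180.    -0.   175.2] [ 70.  38. -48. 101.  33.  56.  94.] w 0.0661 [ 0.5 -0.3  0.2]
inner 432 -389 size 88 x 37 ang 177.9 (237, 161, 31, 66)
side
inner 1189 152 size 101 x 34 ang 89.8 (62, 326, 15, 32)
inner 698 147 size 53 x 51 ang 158.6 (204, 264, 16, 15)
inner 577 -41 size 74 x 54 ang 149.0 (212, 209, 20, 14)
inner 593 -281 size 76 x 40 ang 4.4 (186, 165, 19, 15)
inner 576 -410 size 72 x 39 ang 8.4 (179, 143, 19, 13)
inner 432 -386 size 71 x 42 ang 177.7 (212, 136, 18, 12)
side 136 blob (247.0, 286.5) [25. 20.] 90 pred ctr [247.8 279.1]
side -136 blob (221.5, 215.5) [11. 17.] 90 pred ctr [221.7 213.1]
scene 136 blob (240.0, 162.1) [ 6.2 20.2] 37 pred ctr [239.5 162.5]
scene -136 blob (289.4, 188.1) [ 7.8 23.1] 35 pred ctr [288.9 188.7]
```

Emit:
arm_command --commands '[-0.1, -0.1, -5, 3, 0.7, -0.1, -0.1, -10, 3, 0.7, -0.1, -0.1, -14, 3, 0.7, -0.1, -0.1, -17.5, 3, 0.7, -0.1, -0.1, -18.1, 3, 0.7, -0.1, -0.1, -18.1, 3, 0.7, -0.1, -0.1, -18.1, 3, 0.5, -0.1, -0.1, -18.1, 3, 0]'

```text
clock: 34.7
ee_pos: [0.4125, -0.388, 0.0033]
ee_rot: [-180.0, 0.1, 178.1]
force: [-0.1, 0.6, -0.5]
width: 0.0534
grip_force: 0.0
```

Emit:
arm_command --commands '[0, 0, 0, 0, 0, 0, 0, 0, 0, 0, 0, 0, 0, 0, 0, 0, 0, 0, 0, 0, 0, 0, 0, 0, 0, 0, 0, 0, 0, 0, 0, 0, 0, 0, 0, 0, 0, 0, 0, 0]'

```text
clock: 35.5
ee_pos: [0.4121, -0.3879, 0.003]
ee_rot: [-180.0, 0.0, 178.1]
force: [-0.7, -0.2, 5.8]
width: 0.0392
grip_force: 30.0
```

Emit:
arm_command --commands '[0, 0, 5, 0, 0, 0, 3, 9, -3, 0, 1, 7.5, 11, -3, 0, 2.5, 12, 11, -3, 0, 4, 16.5, 11, -3, 0, 6, 21, 11, -3, 0, 8, 25, 11, -3, 0, 10, 29, 11, -3, 0]'

```text
clock: 36.3
ee_pos: [0.5122, -0.0958, 0.1124]
ee_rot: [-180.0, -0.0, 175.1]
force: [0.8, -1.2, -0.7]
width: 0.0393
grip_force: 30.0
```

```bash
python3 -c "
from h import *
st()"
```

```text
36.3 [ 0.5122 -0.0958  0.1124] [-180.    -0.   175.1] [ 35.  39. -42. 112.  38.  44.  56.] w 0.0393 [ 0.8 -1.2 -0.7]
```

Emit:
arm_command --commands '[2, 4, 0, 0, 0, 4, 8, 0, 0, 0, 6, 12, 0, 0, 0, 6.6, 13.7, -1, 0, 0, 6.6, 13.7, -3, 0, 0, 6.6, 13.7, -3, 0, 0, 6.6, 13.7, -3, 0, 0, 6.6, 13.7, -3, 0, 0]'

```text
clock: 37.1
ee_pos: [0.5782, 0.0387, 0.0831]
ee_rot: [-180.0, 0.0, 175.1]
force: [0.3, -0.4, -0.2]
width: 0.0396
grip_force: 30.0
```

Emit:
arm_command --commands '[0, 0, -0.4, 0, 0, 0, 0, -0.8, 0, 0, 0, 0, -1.2, 0, 0, 0, 0, -1.6, 0, 0, 0, 0, -1.9, 0, 0, 0, 0, -2.2, 0, 0, 0, 0, -2.5, 0, 0, 0, 0, -2.5, 0, 0]'

```text
clock: 37.9
ee_pos: [0.5778, 0.0393, 0.0579]
ee_rot: [-180.0, -0.0, 175.1]
force: [-2.2, -0.7, 5.3]
width: 0.0397
grip_force: 30.0
```

```bash
python3 -c "
from h import *
chk()"
```

```text
37.9 [0.5778 0.0393 0.0579] [-180.    -0.   175.1] [ 16.  47. -38. 105.  41.  43.  42.] w 0.0397 [-2.2 -0.7  5.3]
rack [ 24.7 -67.8]
0 front [223.7, 189.2] [286.5, 189.3]
10 front [224.4, 186.9] [285.6, 186.9]
20 front [225.2, 185.9] [284.7, 186.0]
30 front [226.0, 186.4] [283.8, 186.4]
40 front [226.6, 188.0] [283.0, 188.0]
col 254 ########.................###########################################################################################..............
row200 .......................#############################################################..........................
```

Emit:
arm_command --commands '[0, 0, -0.4, 0, 0, 0, 0, -0.8, 0, 0, 0, 0, -1.2, 0, 0, 0, 0, -1.6, 0, 0, 0, 0, -2.1, 0, 0, -0.3, 0, -2.4, 0, 0, -0.6, 0, -2.5, 0, 0, -0.9, 0, -2.5, 0, 0]'

```text
clock: 38.75
ee_pos: [0.5734, 0.04, 0.0337]
ee_rot: [179.8, 0.5, 175.1]
force: [10.0, -0.4, -0.5]
width: 0.0399
grip_force: 30.0
```

Emit:
arm_command --commands '[0, 0, 0, 0, 0, 0, 0, 0, 0, 0, 0, 0, 0, 0, 0, 0, 0, 0, 0, 0, 0, 0, 0, 0, 0, 0, 0, 0, 0, 0, 0, 0, 0, 0, 0, 0, 0, 0, 0, 0]'

```text
clock: 39.55
ee_pos: [0.5734, 0.04, 0.0337]
ee_rot: [179.9, 0.4, 175.1]
force: [6.7, 0.4, 1.5]
width: 0.0397
grip_force: 30.0
```

```bash
python3 -c "
from h import *
chk()"
```

```text
39.55 [0.5734 0.04   0.0337] [179.9   0.4 175.1] [ 15.  48. -36. 107.  43.  39.  39.] w 0.0397 [6.7 0.4 1.5]
rack [ 20.3 -67.5]
0 front [223.7, 189.5] [286.5, 189.5]
10 front [224.4, 187.1] [285.6, 187.0]
20 front [225.2, 186.1] [284.7, 186.0]
30 front [225.9, 186.4] [283.8, 186.4]
40 front [226.5, 188.0] [283.0, 188.0]
col 254 ##################...........#######################################################################################..............
row200 .......................#############################################################..........................
```

Emit:
arm_command --commands '[0, 0, 0, 0, 0.55, 0, 0, 0, 0, 0.55, 0, 0, 0, 0, 0.55, 0, 0, 0, 0, 0.55, 0, 0, 0, 0, 0.55, 0, 0, 4, 0, 0.55, 0, 0, 9, 0, 0.55, 0, 0, 14, 0, 0.55]'

```text
clock: 40.4
ee_pos: [0.5681, 0.0395, 0.1736]
ee_rot: [180.0, -0.1, 175.2]
force: [0.5, -0.3, -0.8]
width: 0.0515
grip_force: 0.0
```

Emit:
arm_command --commands '[0, -5, 1, 3, 0.7, 0, -10, 1, 6, 0.7, 0, -15, 1, 9, 0.7, 0, -20, 1, 9, 0.7, 0, -25, 1, 9, 0.7, 0, -30, 1, 9, 0.7, 0, -32.3, 1, 9, 0.7, 0, -32.3, 1, 9, 0.7]'

```text
clock: 41.2
ee_pos: [0.5673, -0.2894, 0.1814]
ee_rot: [-179.9, -0.1, -176.4]
force: [0.2, 0.6, -0.8]
width: 0.0659
grip_force: 0.0
```

Emit:
arm_command --commands '[0, 0, 0, 0, 0.7, 0, 0, 0, 0, 0.7, 0, 0, 0, 0, 0.7, 0, 0, 0, 0, 0.7, 0, 0, 0, 0, 0.7, 0, 0, 0, 0, 0.7, 0, 0, 0, 0, 0.7, 0, 0, 0, 0, 0.7]'

```text
clock: 42.0
ee_pos: [0.5689, -0.2836, 0.1825]
ee_rot: [180.0, -0.0, -175.9]
force: [0.2, 0.8, -0.5]
width: 0.066
grip_force: 0.0
```

```bash
python3 - <<'E'
from h import *
st();inner(cam('wrist'))
c=cam('side');inner(c)
for n in ('side','scene'):
    c=cam(n)
    for y in (136,-68,-136): seated(c,y,n)
E
```

```text
42.0 [ 0.5689 -0.2836  0.1825] [ 180.    -0.  -175.9] [ 51.  43. -48.  90.  35.  63.  88.] w 0.066 [ 0.2  0.8 -0.5]
inner 600 7 size 113 x 55 ang 16.9 (446, 182, 45, 74)
inner 590 -286 size 74 x 35 ang 4.1 (238, 168, 27, 56)
inner 576 -414 size 76 x 34 ang 10.2 (135, 149, 36, 59)
inner 697 146 size 53 x 53 ang 162.9 (204, 263, 16, 16)
inner 1085 -175 size 91 x 48 ang 113.6 (68, 235, 20, 17)
inner 593 -281 size 76 x 40 ang 4.4 (186, 165, 19, 15)
inner 575 -409 size 74 x 42 ang 8.4 (179, 143, 17, 13)
side 136 blob (247.3, 286.2) [18.8 27.6] 7 pred ctr [247.8 279.1]
side -68 blob (217.5, 234.5) [21. 39.] 90 pred ctr [227.7 228.3]
side -68 blob (213.3, 217.4) [15.4 32.7] 68 pred ctr [227.7 228.3]
side -136 blob (217.5, 234.5) [21. 39.] 90 pred ctr [221.7 213.1]
side -136 blob (213.3, 217.4) [15.4 32.7] 68 pred ctr [221.7 213.1]
scene 136 blob (240.0, 162.1) [ 6.2 20.2] 37 pred ctr [239.5 162.5]
scene -68 blob (289.7, 188.3) [ 8.9 23.6] 35 pred ctr [275.3 181.5]
scene -68 blob (276.0, 180.0) [ 7.9 22.6] 42 pred ctr [275.3 181.5]
scene -136 blob (289.7, 188.3) [ 8.9 23.6] 35 pred ctr [288.9 188.7]
scene -136 blob (276.0, 180.0) [ 7.9 22.6] 42 pred ctr [288.9 188.7]
```

Emit:
arm_command --commands '[0.1, -0.2, -5, 0, 0.7, 0.1, -0.2, -10, 0, 0.7, 0.1, -0.2, -14, 0, 0.7, 0.1, -0.2, -17.5, 0, 0.7, 0.1, -0.2, -18, 0, 0.7, 0.1, -0.2, -18, 0, 0.7, 0.1, -0.2, -18, 0, 0.5, 0.1, -0.2, -18, 0, 0]'

```text
clock: 43.0
ee_pos: [0.5703, -0.2857, 0.0031]
ee_rot: [-180.0, 0.0, -175.9]
force: [-0.1, 0.1, 0.3]
width: 0.0534
grip_force: 0.0
```

Emit:
arm_command --commands '[0, 0, 0, 0, 0, 0, 0, 0, 0, 0, 0, 0, 0, 0, 0, 0, 0, 0, 0, 0, 0, 0, 0, 0, 0, 0, 0, 0, 0, 0, 0, 0, 0, 0, 0, 0, 0, 0, 0, 0]'

```text
clock: 43.8
ee_pos: [0.5701, -0.2858, 0.0029]
ee_rot: [-180.0, 0.0, -175.9]
force: [-0.9, 0.6, 5.0]
width: 0.0395
grip_force: 30.0
```

Emit:
arm_command --commands '[0, 0, 5, 0, 0, 0, 2, 9, -3, 0, 0, 6.5, 11, -9, 0, 0, 11, 11, -9, 0, 0, 15.5, 11, -9, 0, 0, 20, 11, -9, 0, 0, 24.5, 11, -9, 0, 0, 29, 11, -9, 0]'

```text
clock: 44.6
ee_pos: [0.5695, 0.0061, 0.1122]
ee_rot: [180.0, -0.0, 175.1]
force: [1.3, -0.7, -0.3]
width: 0.0396
grip_force: 30.0
```

Emit:
arm_command --commands '[0.2, 4.5, 0, 0, 0, 0.5, 9, 0, 0, 0, 0.7, 10.3, -1, 0, 0, 0.7, 10.3, -2, 0, 0, 0.7, 10.3, -3, 0, 0, 0.7, 10.3, -3, 0, 0, 0.7, 10.3, -3, 0, 0, 0.7, 10.3, -3, 0, 0]'

```text
clock: 45.4
ee_pos: [0.5773, 0.1061, 0.0827]
ee_rot: [-180.0, 0.0, 175.0]
force: [0.8, 0.7, 0.4]
width: 0.0396
grip_force: 30.0
```

```bash
python3 -c "
from h import *
chk()"
```

```text
45.4 [0.5773 0.1061 0.0827] [-180.    0.  175.] [ 10.  45. -39. 103.  38.  46.  37.] w 0.0396 [0.8 0.7 0.4]
rack [18.5 -1. ]
0 front [224.1, 189.5] [286.9, 189.4]
10 front [224.8, 187.1] [286.0, 187.0]
20 front [225.6, 186.2] [285.1, 186.0]
30 front [226.3, 186.6] [284.2, 186.4]
40 front [227.0, 188.2] [283.4, 188.1]
col 255 ###########...............##########################################################################################..............
row200 ......................##############################################################..........................
```

Emit:
arm_command --commands '[0, 0, -0.5, 0, 0, 0, 0, -1, 0, 0, 0, 0, -1.5, 0, 0, 0, 0, -1.9, 0, 0, 0, 0, -2.3, 0, 0, 0, 0, -2.7, 0, 0, 0, 0, -3.1, 0, 0, 0, 0, -3.3, 0, 0]'

```text
clock: 46.25
ee_pos: [0.5771, 0.1074, 0.0497]
ee_rot: [-180.0, 0.0, 175.1]
force: [-1.3, -0.9, 6.0]
width: 0.0394
grip_force: 30.0
```

Emit:
arm_command --commands '[0.2, 0, -0.3, 0, 0, 0.4, 0, -0.6, 0, 0, 0.6, 0, -0.9, 0, 0, 0.6, 0, -1.2, 0, 0, 0.3, 0, -1.5, 0, 0, 0, 0, -1.6, 0, 0, -0.2, 0, -1.6, 0, 0, -0.2, 0, -1.6, 0, 0]'

```text
clock: 47.05
ee_pos: [0.5808, 0.1076, 0.0351]
ee_rot: [179.8, 0.6, 175.1]
force: [8.0, -2.2, 1.3]
width: 0.04
grip_force: 30.0
```

Emit:
arm_command --commands '[0, 0, 0, 0, 0, 0, 0, 0, 0, 0, 0, 0, 0, 0, 0, 0, 0, 0, 0, 0, 0, 0, 0, 0, 0, 0, 0, 0, 0, 0, 0, 0, 0, 0, 0, 0, 0, 0, 0, 0]'

```text
clock: 47.85
ee_pos: [0.5808, 0.1076, 0.0351]
ee_rot: [179.8, 0.6, 175.1]
force: [7.8, -1.3, 3.1]
width: 0.0399
grip_force: 30.0
```

```bash
python3 -c "
from h import *
chk()"
```

```text
47.85 [0.5808 0.1076 0.0351] [179.8   0.6 175.1] [  8.  49. -35. 104.  42.  41.  34.] w 0.0399 [ 7.8 -1.3  3.1]
rack [21.8  0.4]
0 front [223.6, 189.6] [286.5, 189.5]
10 front [224.4, 187.1] [285.5, 187.0]
20 front [225.1, 186.1] [284.6, 186.0]
30 front [225.8, 186.4] [283.8, 186.4]
40 front [226.5, 188.0] [282.9, 187.9]
col 254 ################..........##########################################################################################..............
row200 .......................############################################################...........................
```

Emit:
arm_command --commands '[0, 0, 0, 0, 0.55, 0, 0, 0, 0, 0.55, 0, 0, 0, 0, 0.55, 0, 0, 0, 0, 0.55, 0, 0, 0, 0, 0.55, 0, 0, 4, 0, 0.55, 0, 0, 9, 0, 0.55, 0, 0, 14, 0, 0.55]'

```text
clock: 48.7
ee_pos: [0.5741, 0.1074, 0.1746]
ee_rot: [-180.0, -0.1, 175.2]
force: [2.1, -0.4, 1.1]
width: 0.0517
grip_force: 0.0
```

Emit:
arm_command --commands '[0, -5, 1, 3, 0.7, 0, -10, 1, 6, 0.7, -1, -15, 1, 9, 0.7, -1, -20, 1, 12, 0.7, -2, -25, 1, 14.5, 0.7, -2, -30, 1, 14.5, 0.7, -2, -34.5, 1, 14.5, 0.7, -2, -39, 1, 14.5, 0.7]'

```text
clock: 49.5
ee_pos: [0.5542, -0.2852, 0.1834]
ee_rot: [-180.0, -0.0, -170.4]
force: [0.2, 0.4, -0.1]
width: 0.0658
grip_force: 0.0
```

Emit:
arm_command --commands '[0, -4.5, 0, 0, 0.7, 0, -9, 0, 0, 0.7, 0, -13.3, 0, 0, 0.7, 0, -13.3, 0, 0, 0.7, 0, -13.3, 0, 0, 0.7, 0, -13.3, 0, 0, 0.7, 0, -13.3, 0, 0, 0.7, 0, -13.3, 0, 0, 0.7]'

```text
clock: 50.3
ee_pos: [0.5555, -0.4141, 0.184]
ee_rot: [180.0, 0.0, -170.2]
force: [0.5, -0.0, 0.4]
width: 0.0658
grip_force: 0.0
```

```bash
python3 - <<'E'
from h import *
st();inner(cam('wrist'))
c=cam('side');inner(c)
for n in ('scene',):
    c=cam(n)
    for y in (136,0,-68,-136): seated(c,y,n)
E
```

```text
50.3 [ 0.5555 -0.4141  0.184 ] [ 180.     0.  -170.2] [ 59.  48. -48.  80.  37.  68. 106.] w 0.0658 [ 0.5 -0.   0.4]
inner 556 -76 size 55 x 27 ang 22.2 (491, 201, 21, 39)
inner 576 -414 size 79 x 37 ang 11.6 (237, 166, 30, 59)
inner 1189 159 size 86 x 35 ang 88.0 (63, 330, 14, 27)
inner 698 145 size 54 x 53 ang 68.2 (204, 263, 16, 16)
inner 576 -410 size 72 x 39 ang 8.4 (179, 143, 17, 13)
scene 136 blob (240.0, 162.1) [ 6.2 20.2] 37 pred ctr [239.5 162.5]
scene 0 blob (276.0, 180.9) [ 7.3 22.6] 36 pred ctr [262.5 174.7]
scene 0 blob (263.8, 173.2) [ 7.1 21.9] 45 pred ctr [262.5 174.7]
scene -68 blob (289.5, 188.7) [ 8.7 24. ] 36 pred ctr [275.3 181.5]
scene -68 blob (276.0, 180.9) [ 7.3 22.6] 36 pred ctr [275.3 181.5]
scene -68 blob (263.8, 173.2) [ 7.1 21.9] 45 pred ctr [275.3 181.5]
scene -136 blob (289.5, 188.7) [ 8.7 24. ] 36 pred ctr [288.9 188.7]
scene -136 blob (276.0, 180.9) [ 7.3 22.6] 36 pred ctr [288.9 188.7]
```

Emit:
arm_command --commands '[0.1, -0.2, -5, 0.5, 0.7, 0.1, -0.2, -10, 0.5, 0.7, 0.1, -0.2, -14, 0.5, 0.7, 0.1, -0.2, -17.5, 0.5, 0.7, 0.1, -0.2, -18.1, 0.5, 0.7, 0.1, -0.2, -18.1, 0.5, 0.7, 0.1, -0.2, -18.1, 0.5, 0.5, 0.1, -0.2, -18.1, 0.5, 0]'

```text
clock: 51.25
ee_pos: [0.5564, -0.4178, 0.0032]
ee_rot: [-180.0, 0.0, -169.9]
force: [-0.1, -0.6, -0.3]
width: 0.0535
grip_force: 0.0
```

Emit:
arm_command --commands '[0, 0, 0, 0, 0, 0, 0, 0, 0, 0, 0, 0, 0, 0, 0, 0, 0, 0, 0, 0, 0, 0, 0, 0, 0, 0, 0, 0, 0, 0, 0, 0, 0, 0, 0, 0, 0, 0, 0, 0]'

```text
clock: 52.05
ee_pos: [0.5561, -0.4176, 0.003]
ee_rot: [-180.0, 0.0, -169.9]
force: [-0.7, 0.6, 6.6]
width: 0.0397
grip_force: 29.9
```

Emit:
arm_command --commands '[0, 0, 5, 0, 0, 0, 2, 9, -4, 0, 0, 6.5, 11, -11, 0, 0, 11, 11, -15, 0, 0, 15.5, 11, -15, 0, 0, 20, 11, -15, 0, 0, 25, 11, -15, 0, 0, 30, 11, -15, 0]'

```text
clock: 52.85
ee_pos: [0.5556, -0.1163, 0.1122]
ee_rot: [-180.0, 0.0, 175.1]
force: [0.9, 0.6, -0.5]
width: 0.0396
grip_force: 29.9
```

Emit:
arm_command --commands '[0, 4.5, 0, 0, 0, 0, 9, 0, 0, 0, 0, 13.5, 0, 0, 0, 1, 18, 0, 0, 0, 1, 22.5, 0, 0, 0, 1.2, 27, 0, 0, 0, 3.4, 29.2, 0, 0, 0, 3.4, 29.2, 0, 0, 0]'

```text
clock: 53.65
ee_pos: [0.5916, 0.1799, 0.1127]
ee_rot: [179.7, 0.1, 175.4]
force: [-0.7, -0.7, -1.0]
width: 0.0396
grip_force: 30.0
```

Emit:
arm_command --commands '[0, 0, -1, 0, 0, 0, 0, -2, 0, 0, 0, 0, -3, 0, 0, 0, 0, -3.5, 0, 0, 0, 0, -4, 0, 0, 0, 0, -4.5, 0, 0, 0, 0, -5, 0, 0, 0, 0, -5.5, 0, 0]'

```text
clock: 54.45
ee_pos: [0.5901, 0.1749, 0.0581]
ee_rot: [180.0, 0.0, 175.1]
force: [-2.3, -0.3, 7.5]
width: 0.0395
grip_force: 30.0
```

```bash
python3 -c "
from h import *
chk()"
```

```text
54.45 [0.5901 0.1749 0.0581] [180.    0.  175.1] [  3.  49. -37.  99.  39.  46.  32.] w 0.0395 [-2.3 -0.3  7.5]
rack [25.3 68.3]
0 front [223.7, 189.0] [286.2, 189.0]
10 front [224.4, 186.6] [285.3, 186.6]
20 front [225.2, 185.7] [284.5, 185.7]
30 front [225.9, 186.1] [283.6, 186.1]
40 front [226.6, 187.7] [282.8, 187.7]
col 254 #######...................##########################################################################################..............
row200 ......................##############################################################..........................
```

Emit:
arm_command --commands '[0, 0, -0.4, 0, 0, 0, 0, -0.8, 0, 0, 0, 0, -1.2, 0, 0, 0, 0, -1.6, 0, 0, 0, 0, -2.1, 0, 0, -0.3, 0, -2.4, 0, 0, -0.6, 0, -2.5, 0, 0, -0.9, 0, -2.5, 0, 0]'

```text
clock: 55.3
ee_pos: [0.5841, 0.1752, 0.0335]
ee_rot: [179.8, 0.3, 175.1]
force: [8.6, 1.0, 0.6]
width: 0.0398
grip_force: 30.0
```

Emit:
arm_command --commands '[0, 0, 0, 0, 0, 0, 0, 0, 0, 0, 0, 0, 0, 0, 0, 0, 0, 0, 0, 0, 0, 0, 0, 0, 0, 0, 0, 0, 0, 0, 0, 0, 0, 0, 0, 0, 0, 0, 0, 0]'

```text
clock: 56.1
ee_pos: [0.5842, 0.1752, 0.0334]
ee_rot: [179.8, 0.3, 175.1]
force: [4.8, 0.7, -0.2]
width: 0.04
grip_force: 30.0
```

```bash
python3 -c "
from h import *
chk()"
```

```text
56.1 [0.5842 0.1752 0.0334] [179.8   0.3 175.1] [  2.  50. -35. 101.  41.  43.  30.] w 0.04 [ 4.8  0.7 -0.2]
rack [19.5 68.1]
0 front [223.6, 189.5] [286.4, 189.4]
10 front [224.4, 187.1] [285.5, 187.0]
20 front [225.1, 186.1] [284.6, 186.0]
30 front [225.8, 186.4] [283.7, 186.4]
40 front [226.5, 188.0] [282.9, 188.0]
col 254 ####################...........#####################################################################################..............
row200 .......................############################################################...........................
```

Emit:
arm_command --commands '[0, 0, 0, 0, 0.55, 0, 0, 0, 0, 0.55, 0, 0, 0, 0, 0.55, 0, 0, 0, 0, 0.55, 0, 0, 0, 0, 0.55, 0, 0, 4, 0, 0.55, 0, 0, 9, 0, 0.55, 0, 0, 14, 0, 0.55]'

```text
clock: 56.95
ee_pos: [0.5801, 0.1743, 0.1736]
ee_rot: [-180.0, -0.1, 175.1]
force: [1.3, 0.5, 0.0]
width: 0.0517
grip_force: 0.0
```

Emit:
arm_command --commands '[2, -3, 4, 0, 0.55, 4, -7, 8, 0, 0.55, 4, -7, 12, 0, 0.55, 4, -7, 13, 0, 0.55, 4, -7, 13, 0, 0.55, 4, -7, 13, 0, 0.55, 4, -7, 13, 0, 0.55, 4, -7, 13, 0, 0.55]'

```text
clock: 57.75
ee_pos: [0.62, 0.1047, 0.3009]
ee_rot: [-180.0, -0.2, 175.2]
force: [-0.3, 0.6, 0.2]
width: 0.0515
grip_force: 0.0
```

Emit:
arm_command --commands '[0, 0, 0, 0, 0.55, 0, 0, 0, 0, 0.55, 0, 0, 0, 0, 0.55, 0, 0, 0, 0, 0.55, 0, 0, 0, 0, 0.55, 0, 0, 0, 0, 0.55, 0, 0, 0, 0, 0.55, 0, 0, 0, 0, 0.55]'

```text
clock: 58.55
ee_pos: [0.621, 0.1044, 0.3026]
ee_rot: [180.0, 0.0, 175.1]
force: [-0.5, -0.3, -0.2]
width: 0.0517
grip_force: 0.0
```

```bash
python3 - <<'E'
from h import *
st();c=cam('wrist');s=cam('scene')
im=cv2.resize(c['color'][:,:,::-1][60:330,56:456],(800,540))
for y in (136,68,0,-68,-136):
    k=np.array(corners(c,17.5,33.2,27,40,y)); print(y,k.round().tolist())
cv2.imwrite('pics/fin.png',im)
np.savez('fin.npz',R=c['R'],t=c['t'],f=c['fx'],cx=c['cx'],cy=c['cy'],fy=c['fy'])
E
```

```text
58.55 [0.621  0.1044 0.3026] [180.    0.  175.1] [ 14.  35. -47.  82.  26.  74.  51.] w 0.0517 [-0.5 -0.3 -0.2]
136 [[325.0, 126.0], [349.0, 126.0], [333.0, 180.0], [360.0, 180.0]]
68 [[283.0, 126.0], [307.0, 126.0], [286.0, 180.0], [313.0, 180.0]]
0 [[241.0, 126.0], [266.0, 126.0], [240.0, 180.0], [267.0, 180.0]]
-68 [[199.0, 126.0], [224.0, 126.0], [193.0, 180.0], [220.0, 180.0]]
-136 [[157.0, 126.0], [182.0, 126.0], [147.0, 180.0], [174.0, 180.0]]
```

View pics/fin.png

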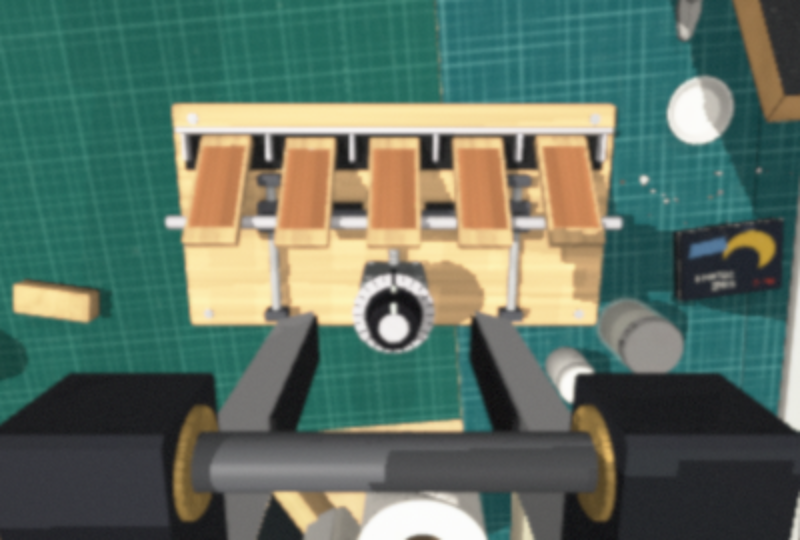

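```bash
python3 - <<'E'
from h import *
c=cam('wrist')
for n,p in dict(lip=(-6.4,0,27),rail=(60.7,-100,61.4),foot0=(-6.4,0,19.7),foot5=(-2,0,19.4),knob=(125,0,117.5),base=(-30,0,11),baseback=(162,-100,11)).items():
    print(n,((proj(c,W(*p))-[56,60])*2).round(1))
print(bot.sense()['force'].round(1))
E
```

```text
lip [394.4 132. ]
rail [264. 222.]
foot0 [394.4 132. ]
foot5 [394.4 137.6]
knob [394.5 326.3]
base [394.4 102.3]
baseback [282.9 325. ]
[-0.3  0.3 -0.2]
```

```bash
python3 - <<'E'
from h import *
c=cam('wrist');g=cv2.cvtColor(c['color'],cv2.COLOR_RGB2HSV)
def cor(d,y):
    ph=np.degrees(np.arctan2(44.4,60.7-d)+np.arcsin(5/np.hypot(44.4,60.7-d)));t=np.radians(ph)
    f=proj(c,W(d-10*np.sin(t),y,12+10*np.cos(t)));r=proj(c,W(d+100*np.cos(t)-10*np.sin(t),y,12+100*np.sin(t)+10*np.cos(t)))
    rl=proj(c,W(d+100*np.cos(t),y,12+100*np.sin(t)))
    return round(ph,1),f.round(1),r.round(1),rl.round(1)
for y in (136,68,0,-68,-136):
    print(y,[cor(d,y) for d in (0,3,6)])
    (a,f,r,_)=cor(3,y)
    print(' front',g[121:135,int(f[0]),1:].tolist(),' rear',g[175:190,int(r[0]),1:].tolist())
E
```

```text
136 [(np.float64(40.0), array([337., 126.]), array([346.2, 179.9]), array([344.2, 183.1])), (np.float64(41.5), array([336.8, 127.8]), array([346.6, 180.8]), array([344.6, 184.2])), (np.float64(43.1), array([336.7, 129.5]), array([347. , 181.7]), array([345. , 185.2]))]
 front [[80, 252], [83, 249], [60, 237], [13, 236], [7, 235], [23, 199], [67, 167], [107, 210], [103, 232], [100, 236], [99, 237], [107, 234], [129, 219], [145, 208]]  rear [[109, 205], [109, 188], [106, 180], [110, 178], [107, 178], [110, 172], [105, 150], [109, 138], [107, 152], [106, 169], [109, 176], [106, 178], [109, 182], [108, 191], [108, 200]]
68 [(np.float64(40.0), array([295.1, 126. ]), array([299.7, 179.9]), array([298.7, 183.1])), (np.float64(41.5), array([295. , 127.8]), array([299.9, 180.8]), array([298.9, 184.2])), (np.float64(43.1), array([294.9, 129.5]), array([300.1, 181.7]), array([299.1, 185.2]))]
 front [[90, 247], [91, 243], [56, 233], [11, 241], [5, 241], [19, 202], [35, 125], [98, 146], [106, 221], [99, 241], [96, 244], [95, 244], [102, 240], [128, 222]]  rear [[106, 234], [100, 238], [99, 239],
[... 1274 characters left out ...]
], [107, 200], [106, 223], [94, 245], [88, 249], [89, 249], [92, 248], [92, 248]]
-136 [(np.float64(40.0), array([169.4, 126. ]), array([160.2, 179.9]), array([162.2, 183.1])), (np.float64(41.5), array([169.5, 127.8]), array([159.9, 180.8]), array([161.9, 184.2])), (np.float64(43.1), array([169.7, 129.5]), array([159.5, 181.7]), array([161.5, 185.2]))]
 front [[82, 252], [77, 250], [45, 244], [9, 246], [5, 238], [19, 184], [82, 175], [106, 222], [103, 236], [98, 243], [95, 245], [102, 241], [127, 221], [144, 202]]  rear [[103, 236], [102, 236], [100, 236], [101, 237], [100, 238], [100, 238], [110, 215], [108, 198], [107, 224], [93, 247], [86, 251], [83, 251], [83, 251], [82, 251], [82, 252]]
```

```bash
python3 -c "
from h import *
print(bot.hand_in())"
```

```text
the job is handed in; nothing more can be done
None
```

The job is handed in, though I have no verdict on it: the knob was turned well past the mark and brought back clockwise to the index with the play taken up, and only then were all five samples leaned in the bays. In the last wrist image they sit within about 1–3 mm of the lip at roughly 41°, and no other thing was touched.

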